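Pack the cold sample carrier for the courier

TASK

Get the samples ready for the courier: push all four tube caps down until they are fully home, and slide every cold plate up out of the thawing rack and stand it upright in a side pocket of the open dark carrier, one plate to a pocket, resting on the pocket floor. Only when all that is done, lift the tube rack by its handle and set it down flat in the middle well of the carrier; keep the tubes upright throughout and leave the other things on the table where they are.

Things in the scene. Friction and masses are not known exactly. Their poses are not given: they have to be found in the camera images.
- cold_box: Open lower half of an insulated carrier, charcoal foam, fixed: 188 mm (own x) x 280 (own y) x 95 high; foam side walls 22 thick in x, 24 in y, floor 20. Origin: centre of its underside. Middle well 90 (x) x 232 (y), centred, floor at z = 20; two pockets end to end along each long side, behind grey liner walls (x = 45 to 50 either side, top z = 85).
- pocket0 (a point): Centre of the floor of a pocket, 22 mm (carrier's x) x 113 (carrier's y), 75 below the foam rim, open above; axes as the carrier's. A plate standing in it sticks up 45 above the foam rim.
- pocket1 (a point): Centre of the floor of a pocket, 22 mm (carrier's x) x 113 (carrier's y), 75 below the foam rim, open above; axes as the carrier's. A plate standing in it sticks up 45 above the foam rim.
- pocket2 (a point): Centre of the floor of a pocket, 22 mm (carrier's x) x 113 (carrier's y), 75 below the foam rim, open above; axes as the carrier's. A plate standing in it sticks up 45 above the foam rim.
- pocket3 (a point): Centre of the floor of a pocket, 22 mm (carrier's x) x 113 (carrier's y), 75 below the foam rim, open above; axes as the carrier's. A plate standing in it sticks up 45 above the foam rim.
- thaw_rack: Thawing rack, fixed: grey drip tray 214 mm (own x) x 126 (own y) x 12 high with four slots between pairs of upright steel sheets. Origin: centre of its underside. Slots at own x = -72, -24, +24, +72, each 16 wide and 112 long (along y), floor at z = 12, sheets up to z = 70; low end rails at y = +-57.5 up to z = 50.
- plate0: Hard-shell cold plate, pale blue, 12 mm thick (own x) x 100 wide (own y) x 120 tall (own z), 0.1 to 0.25 kg, all alike, same either way round. Origin: centre of its lower edge. Starts standing in a slot of the thawing rack, own axes along the rack's, its upper 62 free above the sheets. Two to four are present; absent ones read None.
- plate1: Hard-shell cold plate, pale blue, 12 mm thick (own x) x 100 wide (own y) x 120 tall (own z), 0.1 to 0.25 kg, all alike, same either way round. Origin: centre of its lower edge. Starts standing in a slot of the thawing rack, own axes along the rack's, its upper 62 free above the sheets. Two to four are present; absent ones read None.
- plate2: Hard-shell cold plate, pale blue, 12 mm thick (own x) x 100 wide (own y) x 120 tall (own z), 0.1 to 0.25 kg, all alike, same either way round. Origin: centre of its lower edge. Starts standing in a slot of the thawing rack, own axes along the rack's, its upper 62 free above the sheets. Two to four are present; absent ones read None.
- plate3: Hard-shell cold plate, pale blue, 12 mm thick (own x) x 100 wide (own y) x 120 tall (own z), 0.1 to 0.25 kg, all alike, same either way round. Origin: centre of its lower edge. Starts standing in a slot of the thawing rack, own axes along the rack's, its upper 62 free above the sheets. Two to four are present; absent ones read None.
- tube_rack: Loose carrying rack of four tubes in a row, about 0.55 kg: base 76 mm (own x) x 220 (own y) x 12 high; tubes at own y = -92, -48, 48, 92. Origin: centre of its underside. At x = y = 0 a post carries a black hand grip 26 (x) x 30 (y), z = 129 to 165. It fits the well long side along long side, either way round, 6 to 7 to spare all round. Starts standing on the table.
- cap0 (a joint): Push-on cap of the tube at the tube rack's own y = -92 mm: 0 = only just on, 0.012 m = fully home against its stop. A stiff push fit: it yields to about 4 N straight down and stays wherever it is left. It starts between 0 and 0.006 m.
- cap1 (a joint): Push-on cap of the tube at the tube rack's own y = -48 mm: 0 = only just on, 0.012 m = fully home against its stop. A stiff push fit: it yields to about 4 N straight down and stays wherever it is left. It starts between 0 and 0.006 m.
- cap2 (a joint): Push-on cap of the tube at the tube rack's own y = +48 mm: 0 = only just on, 0.012 m = fully home against its stop. A stiff push fit: it yields to about 4 N straight down and stays wherever it is left. It starts between 0 and 0.006 m.
- cap3 (a joint): Push-on cap of the tube at the tube rack's own y = +92 mm: 0 = only just on, 0.012 m = fully home against its stop. A stiff push fit: it yields to about 4 N straight down and stays wherever it is left. It starts between 0 and 0.006 m.
- cap0_top (a point): Centre of the flat top of white cap cap0, 36 mm in diameter and 24 tall; it is 124 above the rack's underside at joint value 0 and 112 when home.
- cap1_top (a point): Centre of the flat top of white cap cap1, 36 mm in diameter and 24 tall; it is 124 above the rack's underside at joint value 0 and 112 when home.
- cap2_top (a point): Centre of the flat top of white cap cap2, 36 mm in diameter and 24 tall; it is 124 above the rack's underside at joint value 0 and 112 when home.
- cap3_top (a point): Centre of the flat top of white cap cap3, 36 mm in diameter and 24 tall; it is 124 above the rack's underside at joint value 0 and 112 when home.
- phone: Black phone 74 x 152 x 9 mm lying on the table; leave alone. Origin: centre of its underside.
- tape_roll: Roll of tan tape, 88 mm in diameter, 24 high, lying flat; leave alone. Origin: centre of its underside.
- swab_pack: Paper pack of swabs 55 x 85 x 30 mm; leave alone. Origin: centre of its underside.
- sanitizer: White pump bottle, 68 mm in diameter, 195 high, beyond the carrier; leave alone. Origin: centre of its underside.
Things that resemble listed ones, but are neither listed nor needed, are in the scene too. What is shaped like the tube_rack but purple is not meant.

How it is judged:
On the way, in this order (a step that is already met when the one before it is completed fails the run):
1. with the tube rack still outside the carrier, every cap is home and every cold plate stands in a pocket (value of joint each of cap0, cap1, cap2, cap3 above 0.0095 m and (x of plate0 in the frame of cold_box between -0.073 and -0.049 m or x of plate0 in the frame of cold_box between 0.049 and 0.073 m) and (y of plate0 in the frame of cold_box between -0.0745 and -0.0445 m or y of plate0 in the frame of cold_box between 0.0445 and 0.0745 m) and z of plate0 in the frame of cold_box between 0.012 and 0.028 m and angle between each of plate0, plate1, plate2, plate3's own z axis and vertical below 0.25 rad and linear speed of each of plate0, plate1, plate2, plate3 below 0.05 m/s and (x of plate1 in the frame of cold_box between -0.073 and -0.049 m or x of plate1 in the frame of cold_box between 0.049 and 0.073 m) and (y of plate1 in the frame of cold_box between -0.0745 and -0.0445 m or y of plate1 in the frame of cold_box between 0.0445 and 0.0745 m) and z of plate1 in the frame of cold_box between 0.012 and 0.028 m and (x of plate2 in the frame of cold_box between -0.073 and -0.049 m or x of plate2 in the frame of cold_box between 0.049 and 0.073 m) and (y of plate2 in the frame of cold_box between -0.0745 and -0.0445 m or y of plate2 in the frame of cold_box between 0.0445 and 0.0745 m) and z of plate2 in the frame of cold_box between 0.012 and 0.028 m and (x of plate3 in the frame of cold_box between -0.073 and -0.049 m or x of plate3 in the frame of cold_box between 0.049 and 0.073 m) and (y of plate3 in the frame of cold_box between -0.0745 and -0.0445 m or y of plate3 in the frame of cold_box between 0.0445 and 0.0745 m) and z of plate3 in the frame of cold_box between 0.012 and 0.028 m and horizontal distance between tube_rack and cold_box above 0.12 m), for 0.2 s.
2. the tube rack stands in the middle well (x of tube_rack in the frame of cold_box between -0.013 and 0.013 m and y of tube_rack in the frame of cold_box between -0.013 and 0.013 m and z of tube_rack in the frame of cold_box between 0.014 and 0.026 m and angle between tube_rack's own z axis and vertical below 0.08 rad and linear speed of tube_rack below 0.03 m/s), for 0.2 s.
At the end, for the whole second after the job is handed in: All caps home (joint above 9.5 mm of 12); every plate present stands in a pocket, on its floor (8 mm), within 12 mm (x), 15 mm (y) of its centre, leaning under 0.25 rad; tube rack on the well floor (6 mm), within 13 mm of its centre, level within 0.08 rad; all at rest (all of step 2 and value of joint each of cap0, cap1, cap2, cap3 above 0.0095 m and (x of plate0 in the frame of cold_box between -0.073 and -0.049 m or x of plate0 in the frame of cold_box between 0.049 and 0.073 m) and (y of plate0 in the frame of cold_box between -0.0745 and -0.0445 m or y of plate0 in the frame of cold_box between 0.0445 and 0.0745 m) and z of plate0 in the frame of cold_box between 0.012 and 0.028 m and angle between each of plate0, plate1, plate2, plate3's own z axis and vertical below 0.25 rad and linear speed of each of plate0, plate1, plate2, plate3 below 0.05 m/s and (x of plate1 in the frame of cold_box between -0.073 and -0.049 m or x of plate1 in the frame of cold_box between 0.049 and 0.073 m) and (y of plate1 in the frame of cold_box between -0.0745 and -0.0445 m or y of plate1 in the frame of cold_box between 0.0445 and 0.0745 m) and z of plate1 in the frame of cold_box between 0.012 and 0.028 m and (x of plate2 in the frame of cold_box between -0.073 and -0.049 m or x of plate2 in the frame of cold_box between 0.049 and 0.073 m) and (y of plate2 in the frame of cold_box between -0.0745 and -0.0445 m or y of plate2 in the frame of cold_box between 0.0445 and 0.0745 m) and z of plate2 in the frame of cold_box between 0.012 and 0.028 m and (x of plate3 in the frame of cold_box between -0.073 and -0.049 m or x of plate3 in the frame of cold_box between 0.049 and 0.073 m) and (y of plate3 in the frame of cold_box between -0.0745 and -0.0445 m or y of plate3 in the frame of cold_box between 0.0445 and 0.0745 m) and z of plate3 in the frame of cold_box between 0.012 and 0.028 m); the robot touches nothing.
It fails at once if the tube rack is tipped by more than about 35 degrees (angle between tube_rack's own z axis and vertical above 0.6 rad).
It fails at once if a bystander (phone, tape, swab pack or bottle) is moved by more than 4 cm (distance of any of phone, tape_roll, swab_pack, sanitizer from where it was at the start of the episode above 0.04 m).
Of plate0, plate1, plate2, plate3 only 2 to 4 are there at a start; the rules pass over those that are not, and their reading is None.
At some moment in a run one of tube_rack may be knocked a few centimetres aside while the robot is not near it.
It also fails if it takes over 210 s, if anything falls off the work surface, if the arm or the gripper's body presses on something with over 40 N, if the wrist force passes 120 N, or if a joint passes its speed limit or range.

ROBOT

A 7-joint arm with a two-finger parallel gripper is mounted at the origin on the work surface. World frame = base frame: x ahead of the robot, y to its left, z up, the work surface at z = 0. Lengths are in m, angles in rad, forces in N, time in s.
With the tool pointing down it reaches from about 0.35 to 0.9 m from the base axis. Payload 8.1 kg.
Tool frame: the origin (TCP) lies on the centre line of the jaws, within the pads' length; the fingertips stand 14 mm ahead of it and the grasp point (between the pads) lies 5 mm behind it (arm.tip_reach is the distance from the TCP to the fingertips, in m); z points along the fingers, y is the direction in which the jaws open and shut (so a half turn about z gives the same grasp; the last joint's range is limited). The gripper opens to 92 mm and grips with 3 to 60 N. Pads are 19 mm wide; open, the fingers measure 130 mm over their backs; the gripper's body (75 mm by 190 mm) begins 47 mm behind the grasp point.
Start: joints at [1.116, 0.434, 0.025, 1.573, -0.012, 1.134, -0.075], TCP at [0.215, -0.587, 0.241] pointing down, gripper open.
Joint ranges: [-2.62, 2.62], [-0.44, 2.09], [-1.27, 1.32], [0.08, 2.57], [-1.32, 4.46], [0.12, 2], [-2.74, 2.74]. Speed limits (rad/s): [2.22, 2.22, 3.01, 3.01, 3.14, 3.14, 3.14].

INTERFACE

Orientations are given as a rotation vector (axis times angle).
In Python, from cell import sensors, vision, arm, nets gives the robot as it stands.
- The arm moves only by the shell command python3 -m handwheel 'ROWS' [FORCE]. ROWS is JSON, a list of rows, each an object of numbers: "tx", "ty", "tz": the shift along the tool's x, y, z in cm; "wx", "wy", "wz": the turn, a rotation vector about the tool's x, y, z in degrees; "claw": the opening, from 0 (shut) to 1 (fully open). A call has 1 to 12 rows; each row is the pose to reach, as a shift and turn from the pose commanded when the call began, along the tool's axes at that moment; what a row does not reach only later rows make up. A row lasts 1/12 s, in which the tool goes at most 41.7 mm and 7.16 degrees, less where a joint would pass 70% of its speed; a pose out of reach is approached as far as the arm can. A call with a gripper value outside its range is refused whole. The fingers move at their own pace and stop on an object; FORCE is the grip in N (left out, the last holds). Time passes only in rows, so rows that repeat a pose let the fingers close. It gives the time, the measured TCP pose, the force and the opening at its end, in the units of the state.
- sensors.observe(): the state, without advancing time (a new reading comes with each control period).
- vision.get_image(name): name is "scene" or "top" or "wrist"; returns (picture, depth): 400x640x3 uint8, blue, green, red; 400x640 float32, m along the optical axis (not along the pixel's ray), 0 where there is no reading.
- vision.camera_model(name): a dict with "K" (3x3 intrinsics, pixels), "xyz" and "attitude" of the camera in the world; the wrist camera has in their place "hand_eye" (4x4, takes a point from camera to tool coordinates, whose origin is the TCP and whose axes are the flange's). Camera axes: x right, y down, z forward; pixel columns grow to the right and rows downward; lengths in m; the calibration is good to about 2 mm. A picture is of the moment at which its call begins: read the wrist's pose just before it. camera_model takes no time and is no camera call.
- arm.sign_off(): hands the job in, once; it reports no verdict.
Trained networks look in the newest picture that a camera, given by its name, has taken for a name from the list of things; names that differ only in an ending like _2 or _b are one class to them, and where a whole thing is asked for, a point or a joint stands for the part that bears it (a point fixed in the world has none). Each returns a list of dicts, best first, with "score" (0 to 1); they miss things now and then, are a little off and sometimes report something else, mostly with a low value. They report only what shows in the picture. A call takes as long as a camera call. They do not tell look-alikes from the thing itself.
- nets.cut_out(label, camera): "region" (400x640 bool, what is visible of it) and "uv" ([column, row] in pixels, amid what is visible of it).
The state is a dict: "clock": time; "joints": joint angles; "dq": joint speeds; "joint_efforts": joint torques, N m; "position": TCP position; "ee_rot": TCP orientation; "force": force on the tool from outside, world axes, zero at the start; "ft_torque": the same for the moment, N m; "width": opening from 0.0 (shut) to 1.0 (fully open).
Only numpy, scipy, OpenCV 4.12 (cv2) and the standard library are available. Lean on these libraries where they do the work, as an engineer would, in place of code of your own. Each camera call takes 0.05 s, during which the arm holds its last target.

## Working session

There is one attempt and no reset: what is moved stays moved. The work goes in short steps, Python scripts to look and compute and a shell command to move; the robot and the scene stay as the last step left them, time stands still between calls to the robot, and variables do not carry over. Pictures are saved under pics/ and viewed, and the job is handed in when it is done.

```bash
ls -la; mkdir -p pics; python3 - <<'E'
from cell import sensors, vision, arm, nets
import cv2
print(sensors.observe())
for n in ["scene","top","wrist"]:
    p,d=vision.get_image(n); cv2.imwrite(f"pics/a_{n}.png",p)
    print(n,vision.camera_model(n))
print(arm.tip_reach)
E
```

```text
total 12
drwxr-xr-x  3 agent agent 4096 Dec  7 04:00 .
drwxr-xr-x 23 root  root  4096 Dec  7 04:00 ..
drwxr-xr-x  2 agent agent 4096 Dec  7 04:00 pics
{'clock': 0.0, 'joints': array([ 1.11640041,  0.43520179,  0.02500234,  1.57410709, -0.01154216,
        1.13397087, -0.07511589]), 'dq': array([-2.10197785e-04, -5.33038611e-04, -1.30700048e-03,  6.33428592e-04,
        9.94603629e-04, -1.71940114e-04, -2.73944337e-05]), 'joint_efforts': array([ 4.55369673e-04, -6.67858887e+01,  9.85562280e-01, -3.14471126e+01,
       -6.04255730e-02,  4.26765508e-02,  1.31193606e-04]), 'position': array([ 0.21511342, -0.58629955,  0.23995461]), 'ee_rot': array([-3.09169289e+00, -5.49361183e-01,  7.36682209e-04]), 'force': array([ 0.56967194, -0.11352376, -0.6301867 ]), 'ft_torque': array([-0.00847655, -0.0376718 , -0.02226217]), 'width': 1.000545872612157}
scene {'K': array([[504.58936385,   0.        , 323.46529724],
       [  0.        , 504.58936385, 202.39770087],
       [  0.        ,   0.        ,   1.        ]]), 'xyz': array([1.5854879 , 0.16521762, 0.78384783]), 'attitude': array([-1.48582581, -1.75980315,  0.97301891])}
top {'K': array([[369.35298883,   0.        , 313.62813981],
       [  0.        , 369.35298883, 198.12029692],
       [  0.        ,   0.        ,   1.        ]]), 'xyz': array([0.31257631, 0.01072221, 1.14630483]), 'attitude': array([-2.11452764,  2.15306167, -0.1754418 ])}
wrist {'K': array([[312.00294762,   0.        , 317.95101356],
       [  0.        , 312.00294762, 198.66326584],
       [  0.        ,   0.        ,   1.        ]]), 'hand_eye': array([[ 3.39048002e-04, -9.67671770e-01, -2.52212669e-01,
         6.71631947e-02],
       [ 9.99998549e-01, -9.30069376e-05,  1.70113460e-03,
         2.02516071e-04],
       [-1.66959746e-03, -2.52212880e-01,  9.67670334e-01,
        -1.44260682e-01],
       [ 0.00000000e+00,  0.00000000e+00,  0.00000000e+00,
         1.00000000e+00]])}
0.014
```

View pics/a_top.png

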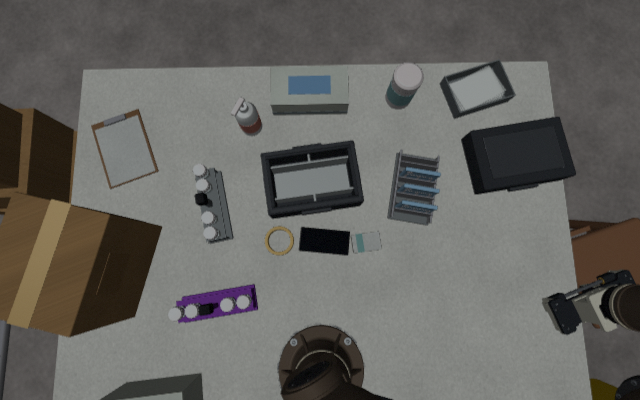

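View pics/a_scene.png

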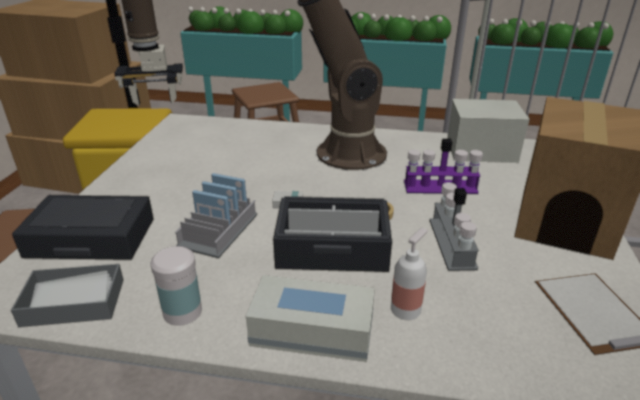

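View pics/a_wrist.png

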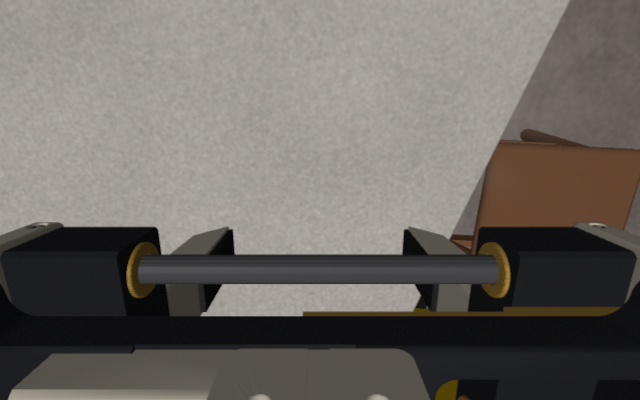

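```bash
cat > h.py <<'E'
import numpy as np, cv2
from scipy.spatial.transform import Rotation as R
from scipy.optimize import minimize
from cell import sensors, vision, arm, nets
def campose(name,obs=None):
    m=vision.camera_model(name); T=np.eye(4)
    if name=="wrist":
        o=obs or sensors.observe(); T[:3,:3]=R.from_rotvec(o['ee_rot']).as_matrix(); T[:3,3]=o['position']
        return m['K'],T@m['hand_eye']
    T[:3,:3]=R.from_rotvec(m['attitude']).as_matrix(); T[:3,3]=m['xyz']; return m['K'],T
def snap(name,fn=None):
    o=sensors.observe(); p,d=vision.get_image(name)
    if fn: cv2.imwrite('pics/'+fn,p)
    K,T=campose(name,o); v,u=np.mgrid[:400,:640]
    P=np.stack([(u-K[0,2])/K[0,0]*d,(v-K[1,2])/K[1,1]*d,d],-1)
    W=P@T[:3,:3].T+T[:3,3]; W[d==0]=np.nan
    return p,d,W
def proj(name,pts,obs=None):
    K,T=campose(name,obs); q=(np.atleast_2d(pts)-T[:3,3])@T[:3,:3]
    return np.c_[q[:,0]/q[:,2]*K[0,0]+K[0,2],q[:,1]/q[:,2]*K[1,1]+K[1,2]]
def rows(x,y,z,yaw=None,base=None):
    """required move (cm, deg) in tool axes to TCP x,y,z tool down with jaw direction (tool y) at angle yaw (mod pi)"""
    o=sensors.observe(); Rm=R.from_rotvec(o['ee_rot']).as_matrix(); 
    s=Rm.T@(np.array([x,y,z])-o['position'])*100
    cur=np.arctan2(Rm[1,1],Rm[0,1]); 
    if yaw is None: yaw=cur
    dy=(yaw-cur+np.pi/2)%np.pi-np.pi/2
    yy=cur+dy
    ty=np.array([np.cos(yy),np.sin(yy),0]); tz=np.array([0,0,-1.]); G=np.c_[np.cross(ty,tz),ty,tz]
    w=np.degrees(R.from_matrix(Rm.T@G).as_rotvec())
    print("tx %.2f ty %.2f tz %.2f | wx %.2f wy %.2f wz %.2f"%(*s,*w),"| j7 %.2f"%o['joints'][6],"t",round(o['clock'],2))
E
python3 - <<'E'
from h import *
p,d,W=snap("top")
np.save('W_top.npy',W); cv2.imwrite('pics/b.png',p)
for c in [(312,180),(212,203),(418,188),(325,240),(279,240),(367,242),(247,118)]:
    print(c,W[c[1],c[0]].round(3))
for l in ["cold_box","thaw_rack","plate0","tube_rack","cap0"]:
    for r in nets.cut_out(l,"top"):
        m=r['region']; q=W[m]; print(l,round(r['score'],2),r['uv'],m.sum(),np.nanmedian(q,0).round(3),np.nanpercentile(q,[2,98],axis=0).round(3).tolist())
E
```

```text
(312, 180) [0.558 0.015 0.021]
(212, 203) [0.485 0.313 0.063]
(418, 188) [ 0.506 -0.281  0.133]
(325, 240) [ 0.372 -0.021  0.009]
(279, 240) [0.375 0.12  0.004]
(367, 242) [ 0.363 -0.147  0.029]
(247, 118) [0.721 0.2   0.132]
cold_box 0.8 [312.6, 179.9] 6521 [0.556 0.016 0.064] [[0.448, -0.12, 0.016], [0.647, 0.152, 0.102]]
thaw_rack 0.92 [409.9, 183.5] 1954 [ 0.525 -0.283  0.035] [[0.422, -0.363, 0.007], [0.629, -0.222, 0.071]]
plate0 0.93 [420.5, 172.4] 376 [ 0.551 -0.297  0.115] [[0.539, -0.351, 0.03], [0.566, -0.249, 0.134]]
plate0 0.89 [416.3, 189.8] 316 [ 0.503 -0.287  0.121] [[0.492, -0.333, 0.067], [0.515, -0.242, 0.134]]
plate0 0.83 [417.8, 205.3] 301 [ 0.456 -0.28   0.126] [[0.445, -0.326, 0.065], [0.47, -0.233, 0.134]]
tube_rack 0.76 [212.5, 202.6] 2110 [0.476 0.309 0.064] [[0.376, 0.273, 0.002], [0.588, 0.35, 0.164]]
tube_rack 0.62 [217.1, 306.8] 2115 [0.198 0.29  0.065] [[0.155, 0.19, 0.009], [0.234, 0.4, 0.165]]
tube_rack 0.21 [308.6, 179.5] 6465 [0.557 0.017 0.066] [[0.448, -0.118, 0.017], [0.647, 0.151, 0.102]]
cap0 0.74 [176.9, 316.7] 190 [0.177 0.386 0.123] [[0.158, 0.371, 0.049], [0.194, 0.412, 0.127]]
cap0 0.7 [242.6, 303.0] 168 [0.202 0.206 0.123] [[0.179, 0.19, 0.061], [0.22, 0.227, 0.128]]
cap0 0.67 [200.7, 174.3] 140 [0.569 0.335 0.121] [[0.555, 0.32, 0.106], [0.586, 0.354, 0.126]]
cap0 0.67 [207.6, 187.8] 159 [0.527 0.327 0.117] [[0.512, 0.312, 0.09], [0.546, 0.345, 0.121]]
cap0 0.63 [208.3, 230.9] 147 [0.392 0.3   0.122] [[0.375, 0.284, 0.111], [0.408, 0.318, 0.127]]
cap0 0.56 [190.6, 311.2] 151 [0.186 0.342 0.124] [[0.171, 0.328, 0.114], [0.201, 0.36, 0.128]]
cap0 0.54 [210.5, 217.3] 144 [0.434 0.308 0.117] [[0.419, 0.293, 0.102], [0.451, 0.325, 0.122]]
cap0 0.46 [230.5, 304.7] 168 [0.198 0.248 0.123] [[0.182, 0.233, 0.106], [0.215, 0.267, 0.127]]
cap0 0.44 [416.2, 209.5] 328 [ 0.457 -0.278  0.122] [[0.445, -0.326, 0.045], [0.472, -0.233, 0.134]]
```

```bash
cat >> h.py <<'E'
def mar(q):
    (c,s,a)=cv2.minAreaRect((q[:,:2]*1000).astype(np.float32)); 
    if s[0]<s[1]: s=s[::-1]; a+=90
    return np.array(c)/1000,np.array(s),((a+90)%180)-90   # centre, (long,short) mm, deg of long axis
E
python3 - <<'E'
from h import *
def doit(cam):
    p,d,W=snap(cam); Z=W[...,2]
    def ex(l,zlo,zhi,thr=0.4):
        for r in nets.cut_out(l,cam):
            if r['score']<thr: continue
            m=cv2.dilate(r['region'].astype(np.uint8),np.ones((3,3)))>0
            k=m&(Z>zlo)&(Z<zhi); 
            if k.sum()<10: continue
            q=W[k]; c,s,a=mar(q); print(cam,l,round(r['score'],2),'n',k.sum(),c.round(4),s.round(1),'ang %.1f'%a,'z %.4f'%np.median(q[:,2]))
    ex('plate0',.126,.14); ex('cold_box',.088,.1); ex('thaw_rack',.0,.08); ex('tube_rack',.005,.02); ex('tube_rack',.15,.17);ex('cap0',.11,.13)
doit('top'); doit('scene')
E
```

```text
top plate0 0.88 n 158 [ 0.5055 -0.2916] [99.3 13.2] ang 79.8 z 0.1311
top plate0 0.88 n 151 [ 0.5524 -0.2976] [99.3 13.2] ang 78.8 z 0.1309
top plate0 0.6 n 155 [ 0.4588 -0.2821] [100.5  12.8] ang 78.7 z 0.1309
top cold_box 0.85 n 1825 [0.5517 0.0171] [280.2 188.6] ang -82.7 z 0.0952
top thaw_rack 0.98 n 2253 [ 0.5351 -0.3029] [233.8 148.5] ang -11.0 z 0.0360
top tube_rack 0.6 n 466 [0.4808 0.2925] [227.9  73.4] ang -4.4 z 0.0112
top tube_rack 0.55 n 371 [0.1887 0.3083] [242.9  76.6] ang -81.1 z 0.0111
top tube_rack 0.6 n 116 [0.4827 0.3196] [30.  25.8] ang 8.5 z 0.1635
top tube_rack 0.55 n 134 [0.1908 0.2981] [30.7 26. ] ang -81.3 z 0.1638
top cap0 0.72 n 161 [0.1982 0.2509] [35.5 35. ] ang 72.8 z 0.1235
top cap0 0.62 n 165 [0.2044 0.2069] [36.7 35.3] ang 17.3 z 0.1229
top cap0 0.6 n 175 [0.1772 0.3891] [38.6 36.7] ang 55.8 z 0.1233
top cap0 0.59 n 132 [0.5292 0.328 ] [35.6 34.7] ang -9.7 z 0.1175
top cap0 0.57 n 147 [0.3917 0.3012] [36.2 33.6] ang -88.9 z 0.1222
top cap0 0.54 n 143 [0.5726 0.336 ] [35.5 34.9] ang 1.1 z 0.1217
top cap0 0.53 n 138 [0.4344 0.31  ] [36.  33.9] ang 89.7
[... 525 characters left out ...]
8
scene tube_rack 0.83 n 735 [0.3852 0.322 ] [436.2 113.8] ang 0.3 z 0.0098
scene tube_rack 0.65 n 579 [0.0784 0.3516] [433.  222.4] ang -23.3 z 0.0097
scene tube_rack 0.83 n 109 [0.4899 0.3215] [29.8 25.1] ang 12.0 z 0.1607
scene tube_rack 0.65 n 98 [0.3392 0.313 ] [319.3  31.2] ang 4.7 z 0.1607
scene cap0 0.7 n 90 [0.2042 0.2524] [37.2 34.3] ang 14.3 z 0.1198
scene cap0 0.67 n 58 [0.4587 0.305 ] [68.8 19.7] ang 2.3 z 0.1151
scene cap0 0.6 n 90 [0.2123 0.2101] [36.9 36.4] ang -4.7 z 0.1198
scene cap0 0.57 n 174 [0.5707 0.3375] [53.8 36.3] ang 14.3 z 0.1197
scene cap0 0.48 n 132 [0.5458 0.3336] [61.8 35.7] ang 11.9 z 0.1160
scene cap0 0.42 n 129 [0.4116 0.2992] [70.1 34.9] ang -14.5 z 0.1194
```

```bash
cat >> h.py <<'E'
PL=[np.array([.4588,-.2821]),np.array([.5055,-.2916]),np.array([.5524,-.2976])]; PYAW=np.radians(-10.9)
BC=np.array([.5517,.0171]); BYAW=np.radians(7.3)
def box(x,y): c,s=np.cos(BYAW),np.sin(BYAW); return BC+np.array([c*x-s*y,s*x+c*y])
E
python3 -c "
from h import *
rows(*PL[0],.28,PYAW)
rows(*PL[0],.109,PYAW)"
```

```text
tx 33.35 ty -20.21 tz -3.93 | wx 0.00 wy 0.00 wz -58.95 | j7 -0.08 t 1.15
tx 33.35 ty -20.21 tz 13.17 | wx 0.00 wy 0.00 wz -58.95 | j7 -0.08 t 1.15
```

```bash
R='{"tx":33.35,"ty":-20.2,"tz":-4,"wz":-59,"claw":0.36}'; python3 -m handwheel '[{"tx":33.4,"ty":-20.2,"tz":-4,"wz":-59,"claw":0.36},{"tx":33.4,"ty":-20.2,"tz":-4,"wz":-59,"claw":0.36},{"tx":33.4,"ty":-20.2,"tz":-4,"wz":-59,"claw":0.36},{"tx":33.4,"ty":-20.2,"tz":-4,"wz":-59,"claw":0.36},{"tx":33.4,"ty":-20.2,"tz":-4,"wz":-59,"claw":0.36},{"tx":33.4,"ty":-20.2,"tz":-4,"wz":-59,"claw":0.36},{"tx":33.4,"ty":-20.2,"tz":-4,"wz":-59,"claw":0.36},{"tx":33.4,"ty":-20.2,"tz":-4,"wz":-59,"claw":0.36},{"tx":33.4,"ty":-20.2,"tz":-4,"wz":-59,"claw":0.36},{"tx":33.4,"ty":-20.2,"tz":-4,"wz":-59,"claw":0.36},{"tx":33.4,"ty":-20.2,"tz":-4,"wz":-59,"claw":0.36},{"tx":33.4,"ty":-20.2,"tz":-4,"wz":-59,"claw":0.36}]' 20
python3 - <<'E'
from h import *
p,d,W=snap('wrist','c.png'); Z=W[...,2]
rows(*PL[0],.109,PYAW)
for r in nets.cut_out('plate0','wrist'):
    k=cv2.dilate(r['region'].astype(np.uint8),np.ones((3,3)))>0
    k&=(Z>.125)&(Z<.14)
    if k.sum()>10: q=W[k]; c,s,a=mar(q); print(r['score'],k.sum(),c,s,a,np.median(q[:,2]))
E
```

```text
tx 33.35 ty -20.21 tz 13.17 | wx 0.00 wy 0.00 wz -58.95 | j7 -0.08 t 1.2invalid input
```

View pics/c.png

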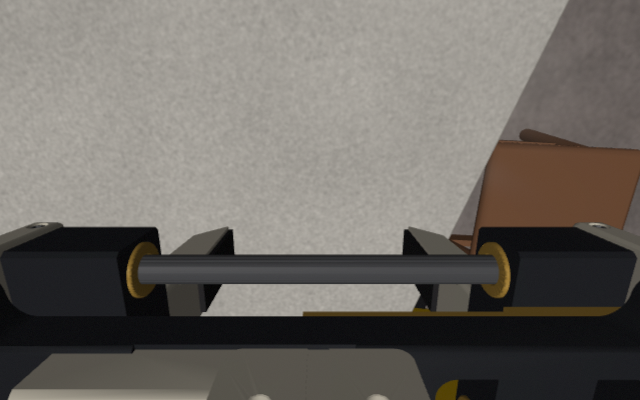

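The call was refused, and nothing moved. I'll try a single row with every key given.

```bash
python3 -m handwheel '[{"tx":4,"ty":-2,"tz":-1,"wx":0,"wy":0,"wz":-6,"claw":0.36}]' 20; python3 -m handwheel --help | head -30
```

```text
clock: 1.33
position: [0.2358, -0.5615, 0.2481]
ee_rot: [-3.064, -0.692, 0.009]
force: [-1.0, -0.7, 0.1]
width: 0.963invalid input: not JSON, or not a number
```

```bash
python3 -c "
from h import *
rows(*PL[0],.28,PYAW)"
```

```text
tx 32.12 ty -15.65 tz -3.35 | wx -0.22 wy 0.26 wz -53.65 | j7 -0.05 t 1.33
```

```bash
python3 -m handwheel '[{"tx":31.5,"ty":-15,"tz":-3,"wx":0,"wy":0,"wz":-53,"claw":0.36},{"tx":31.5,"ty":-15,"tz":-3,"wx":0,"wy":0,"wz":-53,"claw":0.36},{"tx":31.5,"ty":-15,"tz":-3,"wx":0,"wy":0,"wz":-53,"claw":0.36},{"tx":31.5,"ty":-15,"tz":-3,"wx":0,"wy":0,"wz":-53,"claw":0.36},{"tx":31.5,"ty":-15,"tz":-3,"wx":0,"wy":0,"wz":-53,"claw":0.36},{"tx":31.5,"ty":-15,"tz":-3,"wx":0,"wy":0,"wz":-53,"claw":0.36},{"tx":31.5,"ty":-15,"tz":-3,"wx":0,"wy":0,"wz":-53,"claw":0.36},{"tx":31.5,"ty":-15,"tz":-3,"wx":0,"wy":0,"wz":-53,"claw":0.36},{"tx":31.5,"ty":-15,"tz":-3,"wx":0,"wy":0,"wz":-53,"claw":0.36},{"tx":31.5,"ty":-15,"tz":-3,"wx":0,"wy":0,"wz":-53,"claw":0.36},{"tx":31.5,"ty":-15,"tz":-3,"wx":0,"wy":0,"wz":-53,"claw":0.36},{"tx":31.5,"ty":-15,"tz":-3,"wx":0,"wy":0,"wz":-53,"claw":0.36}]' 20
cat > wl.py <<'E'
from h import *
import sys
p,d,W=snap('wrist',sys.argv[1]); Z=W[...,2]
rows(*PL[0],.109,PYAW)
for r in nets.cut_out('plate0','wrist'):
    k=cv2.dilate(r['region'].astype(np.uint8),np.ones((3,3)))>0
    k&=(Z>.125)&(Z<.14)
    if k.sum()>10: q=W[k]; c,s,a=mar(q); print(round(r['score'],2),k.sum(),c.round(4),s,a,np.median(q[:,2]))
E
python3 wl.py c2.png
```

```text
clock: 2.33
position: [0.4591, -0.2848, 0.2796]
ee_rot: [2.423, 2.0, -0.002]
force: [-0.4, -0.1, -0.4]
width: 0.361
tx 0.31 ty -0.05 tz 17.06 | wx -0.04 wy 0.04 wz -0.09 | j7 0.16 t 2.38
0.93 1266 [ 0.46   -0.2819] [98.84622955 12.35491943] 78.80026245117188 0.13189207086342974
0.61 1315 [ 0.5545 -0.2956] [94.1232605  13.67027473] 78.27347564697266 0.1318003420255801
0.6 1268 [ 0.5072 -0.2886] [94.5383606  13.35497093] 78.57853698730469 0.13181123463884942
```

View pics/c2.png

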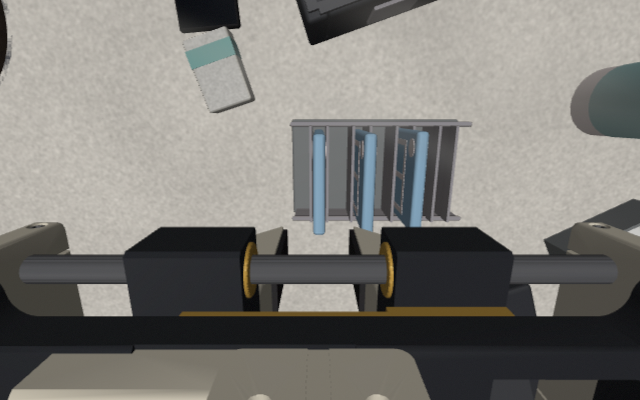

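```bash
python3 -m handwheel '[{"tx":0.3,"ty":0,"tz":4,"wx":0,"wy":0,"wz":0,"claw":0.36},{"tx":0.3,"ty":0,"tz":8,"wx":0,"wy":0,"wz":0,"claw":0.36},{"tx":0.3,"ty":0,"tz":12,"wx":0,"wy":0,"wz":0,"claw":0.36},{"tx":0.3,"ty":0,"tz":15,"wx":0,"wy":0,"wz":0,"claw":0.36},{"tx":0.3,"ty":0,"tz":17.1,"wx":0,"wy":0,"wz":0,"claw":0.36},{"tx":0.3,"ty":0,"tz":17.1,"wx":0,"wy":0,"wz":0,"claw":0.36},{"tx":0.3,"ty":0,"tz":17.1,"wx":0,"wy":0,"wz":0,"claw":0.0},{"tx":0.3,"ty":0,"tz":17.1,"wx":0,"wy":0,"wz":0,"claw":0.0},{"tx":0.3,"ty":0,"tz":17.1,"wx":0,"wy":0,"wz":0,"claw":0.0},{"tx":0.3,"ty":0,"tz":17.1,"wx":0,"wy":0,"wz":0,"claw":0.0},{"tx":0.3,"ty":0,"tz":17.1,"wx":0,"wy":0,"wz":0,"claw":0.0}]' 25
```

```text
clock: 3.35
position: [0.4614, -0.2815, 0.1105]
ee_rot: [2.419, 1.999, 0.001]
force: [-1.9, -1.6, 7.1]
width: 0.125
```

```bash
python3 -m handwheel '[{"tx":0,"ty":0,"tz":-1,"wx":0,"wy":0,"wz":0,"claw":0},{"tx":0,"ty":0,"tz":-3,"wx":0,"wy":0,"wz":0,"claw":0},{"tx":0,"ty":0,"tz":-6,"wx":0,"wy":0,"wz":0,"claw":0},{"tx":0,"ty":0,"tz":-9,"wx":0,"wy":0,"wz":0,"claw":0},{"tx":0,"ty":0,"tz":-12,"wx":0,"wy":0,"wz":0,"claw":0},{"tx":0,"ty":0,"tz":-15,"wx":0,"wy":0,"wz":0,"claw":0},{"tx":0,"ty":0,"tz":-15,"wx":0,"wy":0,"wz":0,"claw":0},{"tx":0,"ty":0,"tz":-15,"wx":0,"wy":0,"wz":0,"claw":0}]' 25
python3 - <<'E'
from h import *
p,d,W=snap('wrist','d.png')
print(box(-.061,-.0595),box(-.061,.0595),box(.061,-.0595))
for b in [(-.061,-.0595)]: rows(*box(*b),.26,BYAW)
p,d,W=snap('top','d2.png')
E
```

```text
clock: 4.02
position: [0.4613, -0.281, 0.2613]
ee_rot: [2.418, 1.999, 0.002]
force: [-0.3, -0.1, -2.4]
width: 0.131
[ 0.49875478 -0.04966866] [0.48363409 0.06836678] [ 0.61976591 -0.03416678]
tx 23.41 ty -0.57 tz -0.06 | wx 0.06 wy 0.04 wz -18.15 | j7 0.15 t 4.07
```

View pics/d.png

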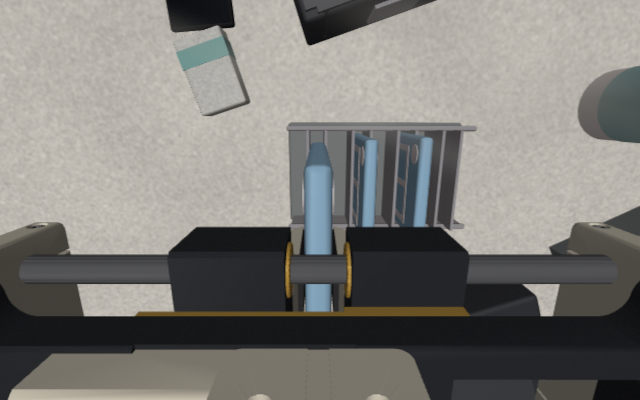

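View pics/d2.png

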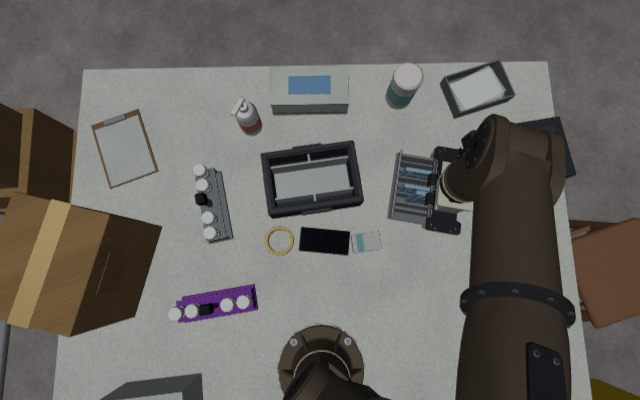

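```bash
python3 -m handwheel '[{"tx":4,"ty":0,"tz":0,"wx":0,"wy":0,"wz":-3,"claw":0},{"tx":8,"ty":-0.2,"tz":0,"wx":0,"wy":0,"wz":-6,"claw":0},{"tx":12,"ty":-0.3,"tz":0,"wx":0,"wy":0,"wz":-9,"claw":0},{"tx":16,"ty":-0.4,"tz":0,"wx":0,"wy":0,"wz":-12,"claw":0},{"tx":20,"ty":-0.5,"tz":0,"wx":0,"wy":0,"wz":-15,"claw":0},{"tx":22,"ty":-0.5,"tz":0,"wx":0,"wy":0,"wz":-17,"claw":0},{"tx":23.4,"ty":-0.5,"tz":0,"wx":0,"wy":0,"wz":-18.1,"claw":0},{"tx":23.4,"ty":-0.5,"tz":0,"wx":0,"wy":0,"wz":-18.1,"claw":0},{"tx":23.4,"ty":-0.5,"tz":0,"wx":0,"wy":0,"wz":-18.1,"claw":0}]'
python3 - <<'E'
from h import *
p,d,W=snap('wrist','e.png'); Z=W[...,2]
rows(*box(-.061,-.0595),.115,BYAW)
k=(Z>.088)&(Z<.101)&(abs(W[...,0]-.55)<.15)&(abs(W[...,1]-.02)<.2); q=W[k]
for r in nets.cut_out('cold_box','wrist')[:1]:
    k&=cv2.dilate(r['region'].astype(np.uint8),np.ones((5,5)))>0
    print(mar(W[k]),np.median(W[k][:,2]))
np.save('We.npy',W)
E
```

```text
clock: 4.87
position: [0.4991, -0.0505, 0.258]
ee_rot: [-2.076, -2.356, 0.002]
force: [-0.3, -0.8, -1.6]
width: 0.126
tx 0.20 ty 0.02 tz 14.30 | wx -0.10 wy 0.03 wz -0.17 | j7 -0.03 t 4.92
(array([0.55209607, 0.00813092]), array([231.36248779, 184.98995972]), -82.63743257522583) 0.09624407844820931
```

View pics/e.png

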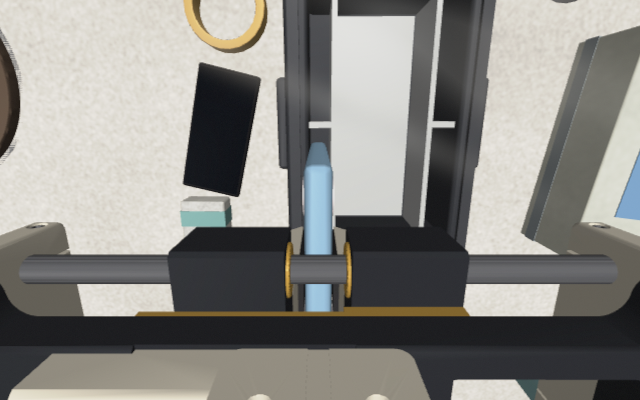

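```bash
python3 - <<'E'
from h import *
W=np.load('We.npy'); c,s=np.cos(BYAW),np.sin(BYAW); v=W[...,:2]-BC
X=v[...,0]*c+v[...,1]*s; Y=-v[...,0]*s+v[...,1]*c; Z=W[...,2]
for y0 in (.015,.04,.07):
    k=(abs(Y-y0)<.01)
    r=k&(Z>.091)&(Z<.1)&(abs(X)<.1); x=X[r]; print(y0,'rim L',np.percentile(x[x<0],[1,99]).round(4),'R',np.percentile(x[x>0],[1,99]).round(4))
    r=k&(Z>.083)&(Z<.088)&(abs(X)<.055)&(abs(X)>.04); x=X[r]; print('liner L',np.percentile(x[x<0],[1,99]).round(4) if (x<0).any() else 0,'R',np.percentile(x[x>0],[1,99]).round(4) if (x>0).any() else 0)
E
```

```text
0.015 rim L [-0.0928 -0.0717] R [0.0725 0.0906]
liner L [-0.0487 -0.0445] R [0.0455 0.0509]
0.04 rim L [-0.0931 -0.0715] R [0.0724 0.0907]
liner L [-0.0489 -0.0449] R [0.0453 0.0507]
0.07 rim L [-0.093  -0.0712] R [0.0725 0.0906]
liner L [-0.0492 -0.0443] R [0.0453 0.0507]
```

```bash
python3 -m handwheel '[{"tx":0.2,"ty":0,"tz":2,"wx":0,"wy":0,"wz":0,"claw":0},{"tx":0.2,"ty":0,"tz":4,"wx":0,"wy":0,"wz":0,"claw":0},{"tx":0.2,"ty":0,"tz":6,"wx":0,"wy":0,"wz":0,"claw":0},{"tx":0.2,"ty":0,"tz":8,"wx":0,"wy":0,"wz":0,"claw":0},{"tx":0.2,"ty":0,"tz":10,"wx":0,"wy":0,"wz":0,"claw":0},{"tx":0.2,"ty":0,"tz":11.5,"wx":0,"wy":0,"wz":0,"claw":0},{"tx":0.2,"ty":0,"tz":13,"wx":0,"wy":0,"wz":0,"claw":0},{"tx":0.2,"ty":0,"tz":13.6,"wx":0,"wy":0,"wz":0,"claw":0},{"tx":0.2,"ty":0,"tz":13.6,"wx":0,"wy":0,"wz":0,"claw":0}]'
```

```text
clock: 5.72
position: [0.4982, -0.0495, 0.1214]
ee_rot: [-2.078, -2.353, 0.004]
force: [0.3, 0.2, -1.7]
width: 0.126
```

```bash
python3 -m handwheel '[{"tx":0,"ty":0,"tz":0.2,"wx":0,"wy":0,"wz":0,"claw":0},{"tx":0,"ty":0,"tz":0.35,"wx":0,"wy":0,"wz":0,"claw":0},{"tx":0,"ty":0,"tz":0.35,"wx":0,"wy":0,"wz":0,"claw":0}]'; python3 -m handwheel '[{"tx":0,"ty":0,"tz":0,"wx":0,"wy":0,"wz":0,"claw":0.33},{"tx":0,"ty":0,"tz":0,"wx":0,"wy":0,"wz":0,"claw":0.33},{"tx":0,"ty":0,"tz":0,"wx":0,"wy":0,"wz":0,"claw":0.33},{"tx":0,"ty":0,"tz":0,"wx":0,"wy":0,"wz":0,"claw":0.33},{"tx":0,"ty":0,"tz":-3,"wx":0,"wy":0,"wz":0,"claw":0.33},{"tx":0,"ty":0,"tz":-6,"wx":0,"wy":0,"wz":0,"claw":0.33},{"tx":0,"ty":0,"tz":-10,"wx":0,"wy":0,"wz":0,"claw":0.33},{"tx":0,"ty":0,"tz":-13,"wx":0,"wy":0,"wz":0,"claw":0.33},{"tx":0,"ty":0,"tz":-15,"wx":0,"wy":0,"wz":0,"claw":0.33},{"tx":0,"ty":0,"tz":-15,"wx":0,"wy":0,"wz":0,"claw":0.33}]'
python3 - <<'E'
from h import *
p,d,W=snap('wrist','f.png'); Z=W[...,2]
for r in nets.cut_out('plate0','wrist'):
    k=r['region']&(Z>.125)
    if k.sum()>10: q=W[k]; print(round(r['score'],2),mar(q),np.percentile(q[:,2],[50,98]))
rows(*(PL[1]+[.001,.0015]),.26,PYAW)
E
```

```text
clock: 5.97
position: [0.4997, -0.0483, 0.1199]
ee_rot: [2.077, 2.356, 0.001]
force: [0.4, 0.6, -1.4]
width: 0.126
clock: 6.8
position: [0.5015, -0.0476, 0.274]
ee_rot: [2.072, 2.353, 0.007]
force: [-0.0, -0.5, 0.1]
width: 0.328
0.71 (array([ 0.49920053, -0.04874547]), array([98.97163391, 11.98766994]), -83.03957509994507) [0.13995376 0.14155635]
tx -24.10 ty -2.37 tz 1.01 | wx 0.10 wy 0.03 wz 18.14 | j7 -0.03 t 6.9
```

View pics/f.png

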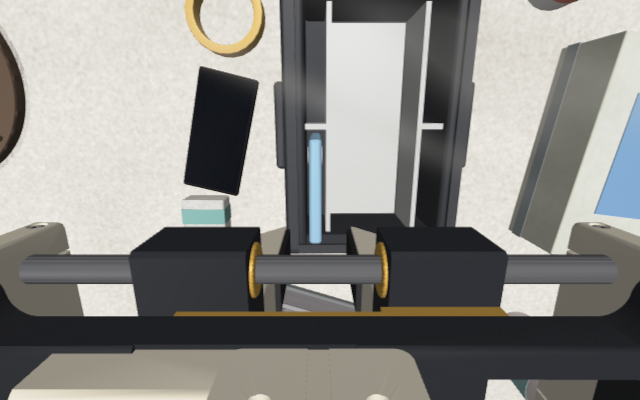

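```bash
python3 -m handwheel '[{"tx":-4,"ty":-0.4,"tz":0.2,"wx":0,"wy":0,"wz":3,"claw":0.36},{"tx":-8,"ty":-0.8,"tz":0.4,"wx":0,"wy":0,"wz":6,"claw":0.36},{"tx":-12,"ty":-1.2,"tz":0.6,"wx":0,"wy":0,"wz":9,"claw":0.36},{"tx":-16,"ty":-1.6,"tz":0.8,"wx":0,"wy":0,"wz":12,"claw":0.36},{"tx":-20,"ty":-2,"tz":1,"wx":0,"wy":0,"wz":15,"claw":0.36},{"tx":-24.1,"ty":-2.4,"tz":1,"wx":0,"wy":0,"wz":18.1,"claw":0.36},{"tx":-24.1,"ty":-2.4,"tz":1,"wx":0,"wy":0,"wz":18.1,"claw":0.36},{"tx":-24.1,"ty":-2.4,"tz":1,"wx":0,"wy":0,"wz":18.1,"claw":0.36},{"tx":-24.1,"ty":-2.4,"tz":1,"wx":0,"wy":0,"wz":18.1,"claw":0.36}]'
python3 - <<'E'
from h import *
rows(*(PL[1]+[.001,.0015]),.110,PYAW)
E
python3 wl.py g.png
```

```text
clock: 7.65
position: [0.5054, -0.2893, 0.2578]
ee_rot: [-2.419, -2.0, 0.001]
force: [0.2, 0.7, 0.1]
width: 0.359
tx -0.08 ty 0.15 tz 14.78 | wx -0.13 wy -0.08 wz 0.07 | j7 0.11 t 7.65
tx -0.26 ty -4.71 tz 14.93 | wx -0.10 wy -0.07 wz 0.16 | j7 0.11 t 7.7
0.91 1442 [ 0.5069 -0.2908] [98.78588867 12.38374043] 79.67517852783203 0.13190173844482528
0.88 1319 [ 0.5556 -0.2922] [86.66553497 12.87624645] 79.55374145507812 0.1318415856910039
```

View pics/g.png

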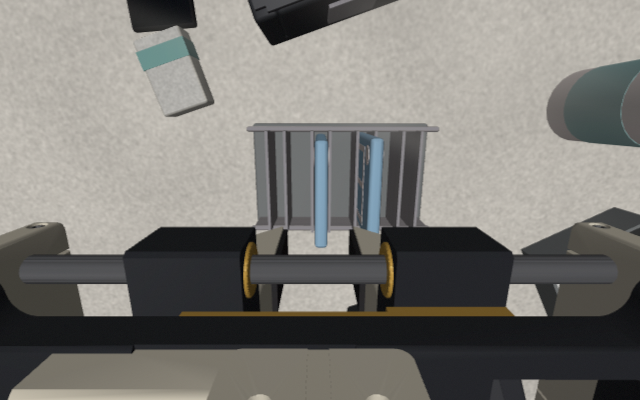

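```bash
python3 -m handwheel '[{"tx":-0.1,"ty":0.15,"tz":4,"wx":0,"wy":0,"wz":0,"claw":0.36},{"tx":-0.1,"ty":0.15,"tz":8,"wx":0,"wy":0,"wz":0,"claw":0.36},{"tx":-0.1,"ty":0.15,"tz":12,"wx":0,"wy":0,"wz":0,"claw":0.36},{"tx":-0.1,"ty":0.15,"tz":14.7,"wx":0,"wy":0,"wz":0,"claw":0.36},{"tx":-0.1,"ty":0.15,"tz":14.7,"wx":0,"wy":0,"wz":0,"claw":0.36},{"tx":-0.1,"ty":0.15,"tz":14.7,"wx":0,"wy":0,"wz":0,"claw":0},{"tx":-0.1,"ty":0.15,"tz":14.7,"wx":0,"wy":0,"wz":0,"claw":0},{"tx":-0.1,"ty":0.15,"tz":14.7,"wx":0,"wy":0,"wz":0,"claw":0},{"tx":-0.1,"ty":0.15,"tz":14.7,"wx":0,"wy":0,"wz":0,"claw":0},{"tx":-0.1,"ty":0.15,"tz":14.7,"wx":0,"wy":0,"wz":0,"claw":0}]' 25
python3 -m handwheel '[{"tx":0,"ty":0,"tz":-1,"wx":0,"wy":0,"wz":0,"claw":0},{"tx":0,"ty":0,"tz":-3,"wx":0,"wy":0,"wz":0,"claw":0},{"tx":0,"ty":0,"tz":-6,"wx":0,"wy":0,"wz":0,"claw":0},{"tx":0,"ty":0,"tz":-9,"wx":0,"wy":0,"wz":0,"claw":0},{"tx":0,"ty":0,"tz":-12,"wx":0,"wy":0,"wz":0,"claw":0},{"tx":0,"ty":0,"tz":-15,"wx":0,"wy":0,"wz":0,"claw":0},{"tx":0,"ty":0,"tz":-16,"wx":0,"wy":0,"wz":0,"claw":0},{"tx":0,"ty":0,"tz":-16,"wx":0,"wy":0,"wz":0,"claw":0}]'
python3 - <<'E'
from h import *
rows(*box(.061,-.0595),.27,BYAW)
E
```

```text
clock: 8.58
position: [0.5086, -0.2917, 0.1145]
ee_rot: [2.419, 1.999, 0.002]
force: [-0.9, 0.6, 8.0]
width: 0.131
clock: 9.25
position: [0.5085, -0.2918, 0.276]
ee_rot: [2.417, 1.998, 0.004]
force: [0.2, -0.1, -2.1]
width: 0.133
tx 27.40 ty 6.07 tz 0.59 | wx 0.31 wy 0.16 wz -18.16 | j7 0.12 t 9.25
```

```bash
python3 -m handwheel '[{"tx":4,"ty":1,"tz":0,"wx":0,"wy":0,"wz":-3,"claw":0},{"tx":8,"ty":2,"tz":0.1,"wx":0,"wy":0,"wz":-6,"claw":0},{"tx":12,"ty":3,"tz":0.2,"wx":0,"wy":0,"wz":-9,"claw":0},{"tx":16,"ty":4,"tz":0.3,"wx":0,"wy":0,"wz":-12,"claw":0},{"tx":20,"ty":5,"tz":0.4,"wx":0,"wy":0,"wz":-15,"claw":0},{"tx":24,"ty":6,"tz":0.5,"wx":0,"wy":0,"wz":-17,"claw":0},{"tx":27.4,"ty":6.1,"tz":0.6,"wx":0.2,"wy":0.1,"wz":-18.2,"claw":0},{"tx":27.4,"ty":6.1,"tz":0.6,"wx":0.2,"wy":0.1,"wz":-18.2,"claw":0},{"tx":27.4,"ty":6.1,"tz":0.6,"wx":0.2,"wy":0.1,"wz":-18.2,"claw":0}]'
python3 - <<'E'
from h import *
p,d,W=snap('wrist','i.png')
rows(*box(.061,-.0595),.1245,BYAW)
E
```

```text
clock: 10.0
position: [0.618, -0.0305, 0.2644]
ee_rot: [-2.064, -2.36, 0.003]
force: [-0.9, -0.8, -1.8]
width: 0.127
tx -0.16 ty 0.26 tz 14.00 | wx -0.35 wy -0.14 wz 0.15 | j7 -0.09 t 10.05
```

View pics/i.png

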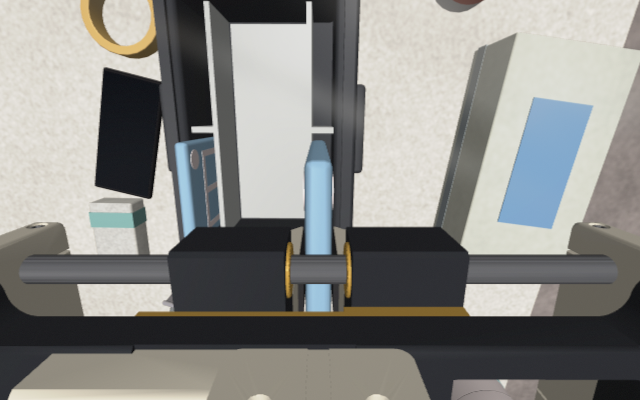

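```bash
python3 -c "
import numpy as np
W=np.load('W_top.npy');print(W[86,310],W[100,310],W[75,405],W[108,245])"
python3 -m handwheel '[{"tx":-0.1,"ty":0.25,"tz":2,"wx":-0.2,"wy":0,"wz":0,"claw":0},{"tx":-0.15,"ty":0.25,"tz":4,"wx":-0.3,"wy":-0.1,"wz":0.1,"claw":0},{"tx":-0.15,"ty":0.25,"tz":6,"wx":-0.3,"wy":-0.1,"wz":0.1,"claw":0},{"tx":-0.15,"ty":0.25,"tz":8,"wx":-0.3,"wy":-0.1,"wz":0.1,"claw":0},{"tx":-0.15,"ty":0.25,"tz":10,"wx":-0.3,"wy":-0.1,"wz":0.1,"claw":0},{"tx":-0.15,"ty":0.25,"tz":12,"wx":-0.3,"wy":-0.1,"wz":0.1,"claw":0},{"tx":-0.15,"ty":0.25,"tz":13.5,"wx":-0.3,"wy":-0.1,"wz":0.1,"claw":0},{"tx":-0.15,"ty":0.25,"tz":13.9,"wx":-0.3,"wy":-0.1,"wz":0.1,"claw":0},{"tx":-0.15,"ty":0.25,"tz":13.9,"wx":-0.3,"wy":-0.1,"wz":0.1,"claw":0}]'
```

```text
[0.8393071  0.01616438 0.08551245] [0.79452638 0.01691063 0.08375623] [ 0.83500127 -0.25914121  0.15177464] [0.73932283 0.20036177 0.16044599]
clock: 10.8
position: [0.6194, -0.0365, 0.1256]
ee_rot: [-2.078, -2.354, 0.002]
force: [0.8, 0.2, -1.8]
width: 0.125
```

```bash
python3 -m handwheel '[{"tx":0,"ty":0,"tz":0.2,"wx":0,"wy":0,"wz":0,"claw":0},{"tx":0,"ty":0,"tz":0.4,"wx":0,"wy":0,"wz":0,"claw":0},{"tx":0,"ty":0,"tz":0.4,"wx":0,"wy":0,"wz":0,"claw":0}]'; python3 -m handwheel '[{"tx":0,"ty":0,"tz":0,"wx":0,"wy":0,"wz":0,"claw":0.33},{"tx":0,"ty":0,"tz":0,"wx":0,"wy":0,"wz":0,"claw":0.33},{"tx":0,"ty":0,"tz":0,"wx":0,"wy":0,"wz":0,"claw":0.33},{"tx":0,"ty":0,"tz":0,"wx":0,"wy":0,"wz":0,"claw":0.33},{"tx":0,"ty":0,"tz":-3,"wx":0,"wy":0,"wz":0,"claw":0.33},{"tx":0,"ty":0,"tz":-6,"wx":0,"wy":0,"wz":0,"claw":0.33},{"tx":0,"ty":0,"tz":-10,"wx":0,"wy":0,"wz":0,"claw":0.33},{"tx":0,"ty":0,"tz":-13,"wx":0,"wy":0,"wz":0,"claw":0.33},{"tx":0,"ty":0,"tz":-15,"wx":0,"wy":0,"wz":0,"claw":0.33},{"tx":0,"ty":0,"tz":-15,"wx":0,"wy":0,"wz":0,"claw":0.33}]'
python3 - <<'E'
from h import *
p,d,W=snap('wrist','f2.png'); Z=W[...,2]
for r in nets.cut_out('plate0','wrist'):
    k=r['region']&(Z>.125)
    if k.sum()>10: q=W[k]; print(round(r['score'],2),mar(q),np.percentile(q[:,2],[50,98]))
rows(*(PL[2]+[.0015,.001]),.26,PYAW)
E
```

```text
clock: 11.05
position: [0.6213, -0.0349, 0.1239]
ee_rot: [2.076, 2.356, 0.004]
force: [-0.1, -0.0, -2.0]
width: 0.128
clock: 11.88
position: [0.6228, -0.0341, 0.2789]
ee_rot: [2.072, 2.352, 0.012]
force: [-0.9, -0.6, 1.1]
width: 0.331
0.69 (array([ 0.62085046, -0.03409008]), array([98.65620422, 12.20275974]), -82.57295751571655) [0.13992605 0.14157885]
0.62 (array([ 0.56754077, -0.04319071]), array([142.27368164,  48.34173965]), -11.938552856445312) [0.26611726 0.26953852]
0.61 (array([ 0.49959891, -0.04399043]), array([89.42739868, 12.40184307]), -83.38874864578247) [0.13939782 0.14137232]
tx -25.14 ty -9.96 tz 1.38 | wx 0.23 wy -0.04 wz 18.15 | j7 -0.09 t 11.98
```

View pics/f2.png

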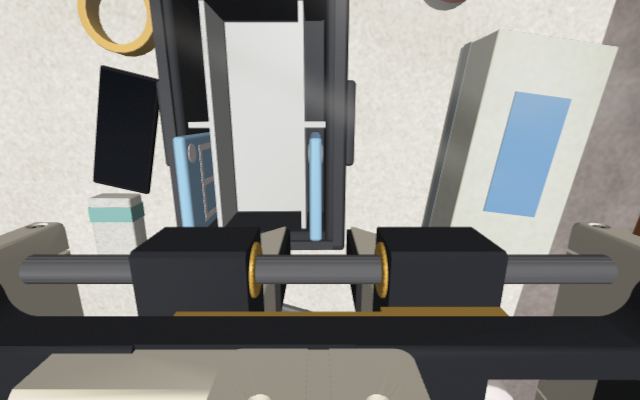

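Both plates stand in their pockets (columns 190 and 316), with their tops at 0.140. I'll fetch the third.

```bash
python3 -m handwheel '[{"tx":-4,"ty":-1.6,"tz":0.2,"wx":0,"wy":0,"wz":3,"claw":0.36},{"tx":-8,"ty":-3.2,"tz":0.4,"wx":0,"wy":0,"wz":6,"claw":0.36},{"tx":-12,"ty":-4.8,"tz":0.6,"wx":0,"wy":0,"wz":9,"claw":0.36},{"tx":-16,"ty":-6.4,"tz":0.8,"wx":0,"wy":0,"wz":12,"claw":0.36},{"tx":-20,"ty":-8,"tz":1,"wx":0,"wy":0,"wz":15,"claw":0.36},{"tx":-23.5,"ty":-9.4,"tz":1.3,"wx":0.2,"wy":0,"wz":18.1,"claw":0.36},{"tx":-25.1,"ty":-10,"tz":1.4,"wx":0.2,"wy":0,"wz":18.1,"claw":0.36},{"tx":-25.1,"ty":-10,"tz":1.4,"wx":0.2,"wy":0,"wz":18.1,"claw":0.36},{"tx":-25.1,"ty":-10,"tz":1.4,"wx":0.2,"wy":0,"wz":18.1,"claw":0.36}]'
python3 wl.py g2.png
python3 - <<'E'
from h import *
rows(*(PL[2]+[.0015,.001]),.110,PYAW)
E
```

```text
clock: 12.73
position: [0.5517, -0.2977, 0.2571]
ee_rot: [-2.421, -1.995, 0.003]
force: [0.7, 0.9, -0.2]
width: 0.359
tx -0.45 ty -9.41 tz 14.89 | wx -0.21 wy -0.10 wz 0.04 | j7 0.08 t 12.78
0.64 1442 [ 0.5546 -0.298 ] [99.09737396 12.38391685] 78.82951354980469 0.13192392318269489
tx -0.19 ty 0.15 tz 14.80 | wx -0.18 wy -0.11 wz 0.14 | j7 0.08 t 12.83
```

View pics/g2.png

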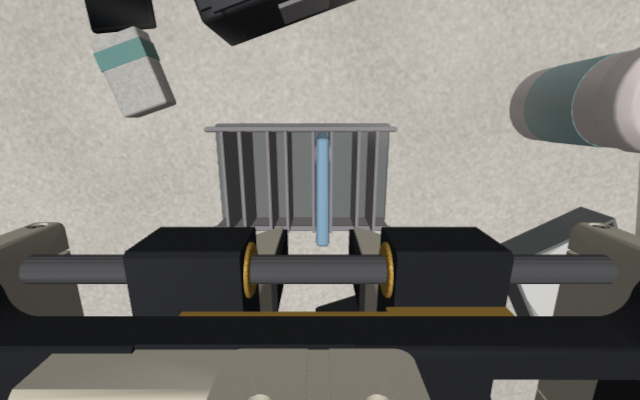

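```bash
python3 -m handwheel '[{"tx":-0.2,"ty":0.2,"tz":4,"wx":-0.1,"wy":-0.1,"wz":0,"claw":0.36},{"tx":-0.2,"ty":0.2,"tz":8,"wx":-0.1,"wy":-0.1,"wz":0,"claw":0.36},{"tx":-0.2,"ty":0.2,"tz":12,"wx":-0.1,"wy":-0.1,"wz":0,"claw":0.36},{"tx":-0.2,"ty":0.2,"tz":14.7,"wx":-0.1,"wy":-0.1,"wz":0,"claw":0.36},{"tx":-0.2,"ty":0.2,"tz":14.7,"wx":-0.1,"wy":-0.1,"wz":0,"claw":0.36},{"tx":-0.2,"ty":0.2,"tz":14.7,"wx":-0.1,"wy":-0.1,"wz":0,"claw":0},{"tx":-0.2,"ty":0.2,"tz":14.7,"wx":-0.1,"wy":-0.1,"wz":0,"claw":0},{"tx":-0.2,"ty":0.2,"tz":14.7,"wx":-0.1,"wy":-0.1,"wz":0,"claw":0},{"tx":-0.2,"ty":0.2,"tz":14.7,"wx":-0.1,"wy":-0.1,"wz":0,"claw":0},{"tx":-0.2,"ty":0.2,"tz":14.7,"wx":-0.1,"wy":-0.1,"wz":0,"claw":0}]' 25
python3 -m handwheel '[{"tx":0,"ty":0,"tz":-1,"wx":0,"wy":0,"wz":0,"claw":0},{"tx":0,"ty":0,"tz":-3,"wx":0,"wy":0,"wz":0,"claw":0},{"tx":0,"ty":0,"tz":-6,"wx":0,"wy":0,"wz":0,"claw":0},{"tx":0,"ty":0,"tz":-9,"wx":0,"wy":0,"wz":0,"claw":0},{"tx":0,"ty":0,"tz":-12,"wx":0,"wy":0,"wz":0,"claw":0},{"tx":0,"ty":0,"tz":-15,"wx":0,"wy":0,"wz":0,"claw":0},{"tx":0,"ty":0,"tz":-18,"wx":0,"wy":0,"wz":0,"claw":0},{"tx":0,"ty":0,"tz":-19,"wx":0,"wy":0,"wz":0,"claw":0},{"tx":0,"ty":0,"tz":-19,"wx":0,"wy":0,"wz":0,"claw":0}]'
python3 - <<'E'
from h import *
rows(*box(-.061,.0595),.29,BYAW)
E
```

```text
clock: 13.67
position: [0.556, -0.2988, 0.1143]
ee_rot: [2.418, 1.999, 0.002]
force: [-0.2, 0.6, 8.9]
width: 0.129
clock: 14.42
position: [0.5557, -0.2987, 0.3059]
ee_rot: [2.417, 1.997, 0.003]
force: [0.5, -0.3, -2.7]
width: 0.129
tx 34.69 ty -14.00 tz 1.41 | wx 0.32 wy 0.21 wz -18.16 | j7 0.09 t 14.42
```

```bash
python3 -m handwheel '[{"tx":3.5,"ty":-1.4,"tz":0,"wx":0,"wy":0,"wz":-2,"claw":0},{"tx":7,"ty":-2.8,"tz":0,"wx":0,"wy":0,"wz":-4,"claw":0},{"tx":10.5,"ty":-4.2,"tz":0,"wx":0,"wy":0,"wz":-6,"claw":0},{"tx":14,"ty":-5.6,"tz":0,"wx":0,"wy":0,"wz":-8,"claw":0},{"tx":17.5,"ty":-7,"tz":0,"wx":0,"wy":0,"wz":-10,"claw":0},{"tx":21,"ty":-8.4,"tz":0.2,"wx":0.1,"wy":0.1,"wz":-12,"claw":0},{"tx":24.5,"ty":-9.8,"tz":0.4,"wx":0.2,"wy":0.1,"wz":-14,"claw":0},{"tx":28,"ty":-11.2,"tz":0.8,"wx":0.2,"wy":0.1,"wz":-16,"claw":0},{"tx":31.5,"ty":-12.6,"tz":1.2,"wx":0.2,"wy":0.2,"wz":-18.2,"claw":0},{"tx":34.7,"ty":-14,"tz":1.4,"wx":0.2,"wy":0.2,"wz":-18.2,"claw":0},{"tx":34.7,"ty":-14,"tz":1.4,"wx":0.2,"wy":0.2,"wz":-18.2,"claw":0},{"tx":34.7,"ty":-14,"tz":1.4,"wx":0.2,"wy":0.2,"wz":-18.2,"claw":0}]'
python3 - <<'E'
from h import *
rows(*box(-.061,.0595),.1255,BYAW)
E
```

```text
clock: 15.42
position: [0.4808, 0.0706, 0.2862]
ee_rot: [-2.065, -2.36, 0.003]
force: [0.5, -1.4, -2.6]
width: 0.131
tx -0.31 ty 0.34 tz 16.07 | wx -0.31 wy -0.17 wz 0.32 | j7 -0.26 t 15.42
```

```bash
python3 -m handwheel '[{"tx":-0.1,"ty":0.2,"tz":2,"wx":-0.2,"wy":0,"wz":0.2,"claw":0},{"tx":-0.2,"ty":0.3,"tz":4,"wx":-0.2,"wy":-0.1,"wz":0.2,"claw":0},{"tx":-0.2,"ty":0.3,"tz":6,"wx":-0.2,"wy":-0.1,"wz":0.2,"claw":0},{"tx":-0.2,"ty":0.3,"tz":8,"wx":-0.2,"wy":-0.1,"wz":0.2,"claw":0},{"tx":-0.2,"ty":0.3,"tz":8,"wx":-0.2,"wy":-0.1,"wz":0.2,"claw":0},{"tx":-0.2,"ty":0.3,"tz":8,"wx":-0.2,"wy":-0.1,"wz":0.2,"claw":0}]'
python3 - <<'E'
from h import *
rows(*box(-.061,.0595),.1255,BYAW)
p,d,W=snap('wrist','k.png')
E
```

```text
clock: 15.92
position: [0.4844, 0.0659, 0.2064]
ee_rot: [-2.079, -2.352, 0.003]
force: [0.4, -0.1, -1.4]
width: 0.13
tx 0.25 ty -0.02 tz 8.09 | wx -0.18 wy -0.04 wz -0.24 | j7 -0.32 t 15.92
```

View pics/k.png

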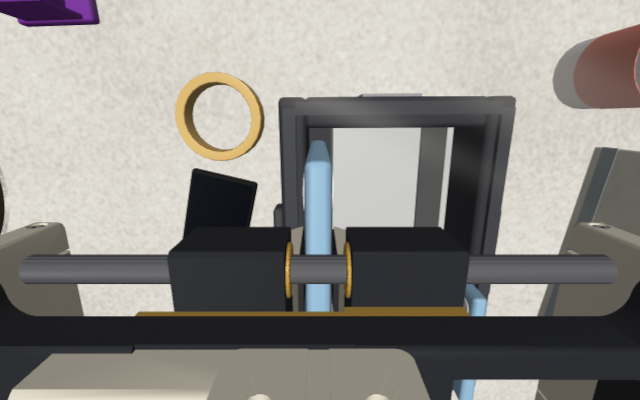

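```bash
python3 -m handwheel '[{"tx":0.2,"ty":0,"tz":2,"wx":0,"wy":0,"wz":-0.2,"claw":0},{"tx":0.2,"ty":0,"tz":4,"wx":0,"wy":0,"wz":-0.2,"claw":0},{"tx":0.2,"ty":0,"tz":6,"wx":0,"wy":0,"wz":-0.2,"claw":0},{"tx":0.2,"ty":0,"tz":7.5,"wx":0,"wy":0,"wz":-0.2,"claw":0},{"tx":0.2,"ty":0,"tz":8.2,"wx":0,"wy":0,"wz":-0.2,"claw":0},{"tx":0.2,"ty":0,"tz":8.3,"wx":0,"wy":0,"wz":-0.2,"claw":0},{"tx":0.2,"ty":0,"tz":8.3,"wx":0,"wy":0,"wz":-0.2,"claw":0}]'; python3 -m handwheel '[{"tx":0,"ty":0,"tz":0,"wx":0,"wy":0,"wz":0,"claw":0.33},{"tx":0,"ty":0,"tz":0,"wx":0,"wy":0,"wz":0,"claw":0.33},{"tx":0,"ty":0,"tz":0,"wx":0,"wy":0,"wz":0,"claw":0.33},{"tx":0,"ty":0,"tz":0,"wx":0,"wy":0,"wz":0,"claw":0.33},{"tx":0,"ty":0,"tz":-3,"wx":0,"wy":0,"wz":0,"claw":0.33},{"tx":0,"ty":0,"tz":-6,"wx":0,"wy":0,"wz":0,"claw":0.33},{"tx":0,"ty":0,"tz":-10,"wx":0,"wy":0,"wz":0,"claw":0.33},{"tx":0,"ty":0,"tz":-13,"wx":0,"wy":0,"wz":0,"claw":0.33},{"tx":0,"ty":0,"tz":-15,"wx":0,"wy":0,"wz":0,"claw":0.33},{"tx":0,"ty":0,"tz":-15,"wx":0,"wy":0,"wz":0,"claw":0.33}]'
cat > tr.py <<'E'
from h import *
import sys
p,d,W=snap('top',sys.argv[1]); Z=W[...,2]
from scipy import ndimage
# grey tube rack: caps z .105-.13 and handle z>.15, y>.15 and x>.27
m=(Z>.105)&(Z<.13)&(W[...,1]>.18)&(W[...,0]>.27)&(W[...,0]<.75)&(W[...,1]<.5)
caps=[]
lab,n=ndimage.label(m)
for i in range(1,n+1):
    k=lab==i
    if k.sum()<80: continue
    zt=np.percentile(Z[k],90); k2=k&(Z>zt-.004)
    c,s,a=mar(W[k2]); caps.append((*c,np.median(W[k2][:,2]),k.sum())); print('blob',c.round(4),s.round(1),'top z %.4f'%np.median(W[k2][:,2]),k.sum())
k=(Z>.155)&(Z<.17)&(W[...,1]>.18)&(W[...,0]>.27)&(W[...,0]<.65)
if k.sum(): print('handle',mar(W[k]),np.median(Z[k]),k.sum())
E
python3 tr.py l.png
python3 - <<'E'
from h import *
p,d,W=snap('wrist','f3.png'); Z=W[...,2]
for r in nets.cut_out('plate0','wrist'):
    k=r['region']&(Z>.125)
    if k.sum()>10: q=W[k]; print(round(r['score'],2),mar(q),np.percentile(q[:,2],[50,98]))
E
```

```text
clock: 16.55
position: [0.4857, 0.0694, 0.1253]
ee_rot: [2.075, 2.359, 0.003]
force: [0.1, 0.2, -1.1]
width: 0.131
clock: 17.38
position: [0.4871, 0.0702, 0.2793]
ee_rot: [2.071, 2.356, 0.011]
force: [1.7, -1.0, -0.5]
width: 0.331
blob [0.5445 0.3619] [34.8 31.9] top z 0.1227 152
blob [0.5004 0.3516] [33.7 32. ] top z 0.1185 143
blob [0.4093 0.3327] [34.  32.9] top z 0.1182 146
blob [0.3931 0.4914] [64.8  3.3] top z 0.1265 100
blob [0.3645 0.3239] [32.9 32.7] top z 0.1231 153
handle (array([0.43630234, 0.46818271]), array([263.63253784, 228.53747559]), -58.57157325744629) 0.16340328917092406 301
0.63 (array([0.48538278, 0.07054675]), array([98.43359375, 12.03062534]), -82.38579797744751) [0.13996464 0.14168233]
0.61 (array([ 0.49828012, -0.039519  ]), array([31.1817646 , 11.39256859]), -82.50927257537842) [0.14006665 0.14152371]
```

View pics/l.png

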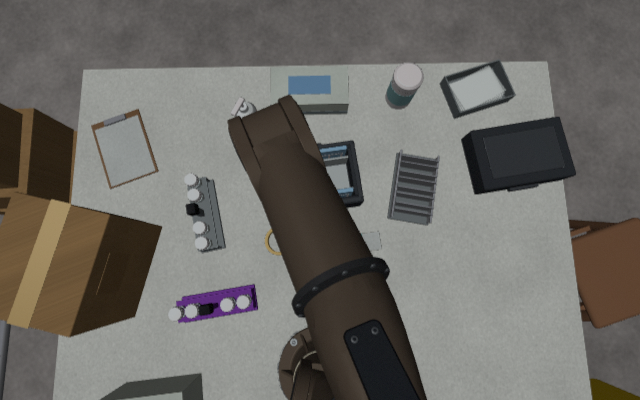

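View pics/f3.png

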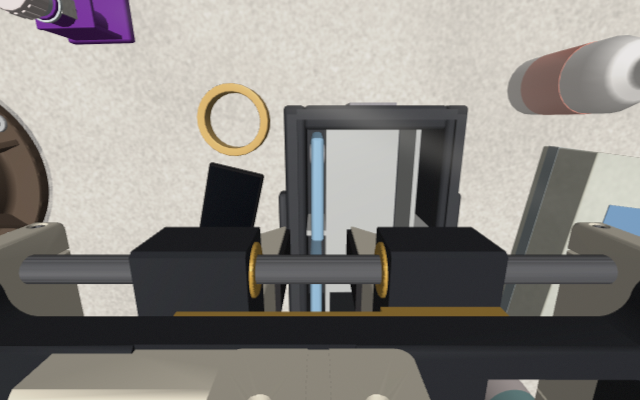

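Plate 3 stands at (0.485, 0.071) with its top at 0.140, so all three are seated. The top view also shows that the tube rack has been knocked to about (0.455, 0.343). Caps are next.

```bash
cat >> h.py <<'E'
def rackfit():
    from scipy import ndimage
    p,d,W=snap('top'); Z=W[...,2]
    m=(Z>.1)&(Z<.13)&(W[...,1]>.18)&(W[...,0]>.27)&(W[...,0]<.75)&(W[...,1]<.47)
    lab,n=ndimage.label(m); out=[]
    for i in range(1,n+1):
        k=lab==i
        if k.sum()<80: continue
        zt=np.percentile(Z[k],90); k2=k&(Z>zt-.004); out.append((*mar(W[k2])[0],np.median(Z[k2])))
    return np.array(out)
RC=np.array([.4556,.3427]); RYAW=np.radians(11.9)
def rk(y): return RC+y*np.array([np.cos(RYAW),np.sin(RYAW)])
E
python3 -c "
from h import *
rows(*rk(-.092),.21,RYAW)"
```

```text
tx 26.77 ty -8.57 tz 6.45 | wx 0.02 wy -0.04 wz -4.56 | j7 -0.27 t 17.53
```

```bash
python3 -m handwheel '[{"tx":3.5,"ty":-1,"tz":0,"wx":0,"wy":0,"wz":-1,"claw":0},{"tx":7,"ty":-2,"tz":0,"wx":0,"wy":0,"wz":-2,"claw":0},{"tx":10.5,"ty":-3.5,"tz":0,"wx":0,"wy":0,"wz":-3,"claw":0},{"tx":14,"ty":-5,"tz":1,"wx":0,"wy":0,"wz":-4,"claw":0},{"tx":17.5,"ty":-6,"tz":2,"wx":0,"wy":0,"wz":-4.5,"claw":0},{"tx":21,"ty":-7,"tz":3,"wx":0,"wy":0,"wz":-4.5,"claw":0},{"tx":24,"ty":-8,"tz":5,"wx":0,"wy":0,"wz":-4.5,"claw":0},{"tx":26.7,"ty":-8.6,"tz":6.4,"wx":0,"wy":0,"wz":-4.5,"claw":0},{"tx":26.7,"ty":-8.6,"tz":6.4,"wx":0,"wy":0,"wz":-4.5,"claw":0},{"tx":26.7,"ty":-8.6,"tz":6.4,"wx":0,"wy":0,"wz":-4.5,"claw":0}]' 20
python3 - <<'E'
from h import *
o=sensors.observe()
p,d,W=snap('wrist','m.png'); print(proj('wrist',[[*rk(y),.122] for y in (-.092,-.048,.048,.092)],o).round(0).tolist())
rows(*rk(-.092),.138,RYAW)
E
```

```text
clock: 18.37
position: [0.3636, 0.3237, 0.2089]
ee_rot: [-1.974, -2.441, 0.004]
force: [0.9, 0.4, 0.4]
width: 0.003
[[321.0, 207.0], [378.0, 208.0], [503.0, 208.0], [560.0, 209.0]]
tx 0.08 ty 0.11 tz 7.16 | wx -0.12 wy 0.01 wz 0.05 | j7 -0.89 t 18.42
```

View pics/m.png

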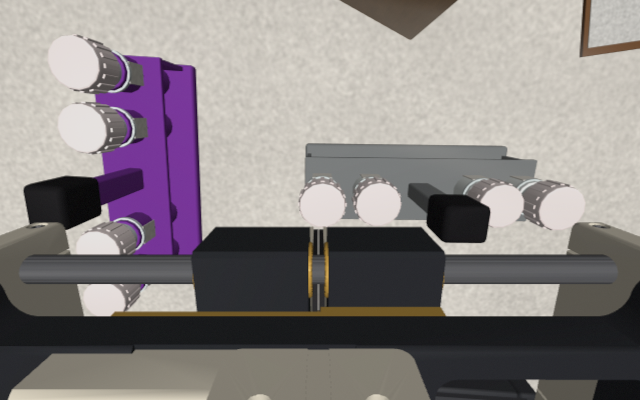

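```bash
cat > wc.py <<'E'
from h import *
import sys
from scipy import ndimage
p,d,W=snap('wrist',sys.argv[1] if len(sys.argv)>1 else None); Z=W[...,2]
m=(Z>.105)&(Z<.13)&(W[...,0]>.27)&(W[...,1]>.2)
lab,n=ndimage.label(m)
for i in range(1,n+1):
    k=lab==i
    if k.sum()<300: continue
    zt=np.percentile(Z[k],80); k2=k&(Z>zt-.003); c,s,a=mar(W[k2]); print(c.round(4),s.round(1),'z %.4f'%np.median(Z[k2]),k2.sum())
E
python3 wc.py
python3 - <<'E'
from h import *
rows(*rk(-.092),.138,RYAW)
E
```

```text
[0.3648 0.3262] [34.9 34.7] z 0.1235 1595
[0.4079 0.3346] [35. 35.] z 0.1186 1542
[0.529  0.3571] [69.8 34.7] z 0.1231 1687
tx 0.15 ty 0.03 tz 7.21 | wx -0.05 wy 0.00 wz -0.06 | j7 -0.89 t 18.47
```

```bash
python3 -m handwheel '[{"tx":0.3,"ty":0,"tz":3,"wx":0,"wy":0,"wz":0,"claw":0},{"tx":0.3,"ty":0,"tz":6,"wx":0,"wy":0,"wz":0,"claw":0},{"tx":0.3,"ty":0,"tz":6.8,"wx":0,"wy":0,"wz":0,"claw":0},{"tx":0.3,"ty":0,"tz":7.2,"wx":0,"wy":0,"wz":0,"claw":0},{"tx":0.3,"ty":0,"tz":7.5,"wx":0,"wy":0,"wz":0,"claw":0},{"tx":0.3,"ty":0,"tz":7.8,"wx":0,"wy":0,"wz":0,"claw":0},{"tx":0.3,"ty":0,"tz":8,"wx":0,"wy":0,"wz":0,"claw":0},{"tx":0.3,"ty":0,"tz":8.2,"wx":0,"wy":0,"wz":0,"claw":0},{"tx":0.3,"ty":0,"tz":8.2,"wx":0,"wy":0,"wz":0,"claw":0}]'
```

```text
clock: 19.22
position: [0.3656, 0.3264, 0.1293]
ee_rot: [1.981, 2.438, 0.004]
force: [0.9, -0.3, 1.5]
width: 0.004
```

```bash
python3 -m handwheel '[{"tx":0,"ty":0,"tz":0.15,"wx":0,"wy":0,"wz":0,"claw":0},{"tx":0,"ty":0,"tz":0.3,"wx":0,"wy":0,"wz":0,"claw":0},{"tx":0,"ty":0,"tz":0.3,"wx":0,"wy":0,"wz":0,"claw":0},{"tx":0,"ty":0,"tz":0.3,"wx":0,"wy":0,"wz":0,"claw":0}]'
```

```text
clock: 19.55
position: [0.3655, 0.3266, 0.1263]
ee_rot: [1.98, 2.439, 0.004]
force: [1.6, -3.1, 7.8]
width: 0.007
```

```bash
python3 -m handwheel '[{"tx":0,"ty":0,"tz":0.15,"wx":0,"wy":0,"wz":0,"claw":0},{"tx":0,"ty":0,"tz":0.25,"wx":0,"wy":0,"wz":0,"claw":0},{"tx":0,"ty":0,"tz":0.25,"wx":0,"wy":0,"wz":0,"claw":0},{"tx":0,"ty":0,"tz":0.25,"wx":0,"wy":0,"wz":0,"claw":0}]'
```

```text
clock: 19.88
position: [0.3657, 0.3268, 0.1259]
ee_rot: [1.979, 2.437, 0.005]
force: [-4.6, -10.2, 38.5]
width: 0.007
```

```bash
python3 -m handwheel '[{"tx":0,"ty":0,"tz":-2,"wx":0,"wy":0,"wz":0,"claw":0},{"tx":0,"ty":2,"tz":-3,"wx":0,"wy":0,"wz":0,"claw":0},{"tx":0,"ty":4.3,"tz":-3,"wx":0,"wy":0,"wz":0,"claw":0},{"tx":0,"ty":4.3,"tz":-3,"wx":0,"wy":0,"wz":0,"claw":0},{"tx":0,"ty":4.3,"tz":-2,"wx":0,"wy":0,"wz":0,"claw":0},{"tx":0,"ty":4.3,"tz":-1.2,"wx":0,"wy":0,"wz":0,"claw":0},{"tx":0,"ty":4.3,"tz":-0.8,"wx":0,"wy":0,"wz":0,"claw":0},{"tx":0,"ty":4.3,"tz":-0.4,"wx":0,"wy":0,"wz":0,"claw":0},{"tx":0,"ty":4.3,"tz":-0.2,"wx":0,"wy":0,"wz":0,"claw":0},{"tx":0,"ty":4.3,"tz":-0.1,"wx":0,"wy":0,"wz":0,"claw":0},{"tx":0,"ty":4.3,"tz":-0.1,"wx":0,"wy":0,"wz":0,"claw":0}]'
```

```text
clock: 20.8
position: [0.4059, 0.3349, 0.126]
ee_rot: [1.978, 2.439, 0.0]
force: [-7.4, -7.7, 30.5]
width: 0.006
```

```bash
python3 -m handwheel '[{"tx":0,"ty":0,"tz":-3,"wx":0,"wy":0,"wz":0,"claw":0},{"tx":0,"ty":0,"tz":-6,"wx":0,"wy":0,"wz":0,"claw":0},{"tx":0,"ty":2,"tz":-8,"wx":0,"wy":0,"wz":0,"claw":0},{"tx":0,"ty":6,"tz":-8,"wx":0,"wy":0,"wz":0,"claw":0},{"tx":0,"ty":9.6,"tz":-8,"wx":0,"wy":0,"wz":0,"claw":0},{"tx":0,"ty":9.6,"tz":-8,"wx":0,"wy":0,"wz":0,"claw":0},{"tx":0,"ty":9.6,"tz":-8,"wx":0,"wy":0,"wz":0,"claw":0}]'; python3 wc.py n.png; python3 -c "
from h import *
rows(*rk(.048),.124,RYAW)"
```

```text
clock: 21.38
position: [0.5019, 0.3543, 0.203]
ee_rot: [-1.982, -2.436, 0.0]
force: [-0.2, -0.4, -0.7]
width: 0.004
[0.3658 0.326 ] [35.8 35.1] z 0.1123 1564
[0.4086 0.3346] [35.1 34.8] z 0.1123 1537
[0.5022 0.3543] [35.2 33. ] z 0.1187 1549
[0.5448 0.3648] [34.7 29.9] z 0.1232 1518
[0.7193 0.2255] [25.8  6.7] z 0.1207 248
tx -0.26 ty 0.19 tz 7.92 | wx -0.09 wy -0.05 wz -0.04 | j7 -0.80 t 21.43
```

View pics/n.png

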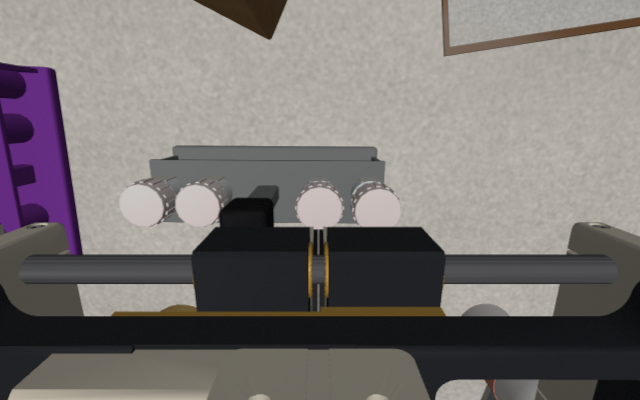

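```bash
python3 -m handwheel '[{"tx":0,"ty":0,"tz":3,"wx":0,"wy":0,"wz":0,"claw":0},{"tx":0,"ty":0,"tz":6,"wx":0,"wy":0,"wz":0,"claw":0},{"tx":0,"ty":0,"tz":7,"wx":0,"wy":0,"wz":0,"claw":0},{"tx":0,"ty":0,"tz":7.4,"wx":0,"wy":0,"wz":0,"claw":0},{"tx":0,"ty":0,"tz":7.7,"wx":0,"wy":0,"wz":0,"claw":0},{"tx":0,"ty":0,"tz":7.9,"wx":0,"wy":0,"wz":0,"claw":0},{"tx":0,"ty":0,"tz":7.9,"wx":0,"wy":0,"wz":0,"claw":0}]'
```

```text
clock: 22.02
position: [0.5011, 0.3555, 0.1266]
ee_rot: [-1.98, -2.439, -0.004]
force: [0.3, 0.2, 0.5]
width: 0.005
```

```bash
python3 -m handwheel '[{"tx":0,"ty":0,"tz":0.15,"wx":0,"wy":0,"wz":0,"claw":0},{"tx":0,"ty":0,"tz":0.25,"wx":0,"wy":0,"wz":0,"claw":0},{"tx":0,"ty":0,"tz":0.25,"wx":0,"wy":0,"wz":0,"claw":0}]'
```

```text
clock: 22.27
position: [0.5014, 0.3557, 0.1261]
ee_rot: [1.98, 2.438, 0.006]
force: [-6.0, -4.7, 22.0]
width: 0.002
```

Cap 2 is home. Next is cap 3, 44 mm further on.

```bash
python3 -m handwheel '[{"tx":0,"ty":0,"tz":-2,"wx":0,"wy":0,"wz":0,"claw":0},{"tx":0,"ty":2,"tz":-3,"wx":0,"wy":0,"wz":0,"claw":0},{"tx":0,"ty":4.4,"tz":-3,"wx":0,"wy":0,"wz":0,"claw":0},{"tx":0,"ty":4.4,"tz":-3,"wx":0,"wy":0,"wz":0,"claw":0},{"tx":0,"ty":4.4,"tz":-2,"wx":0,"wy":0,"wz":0,"claw":0},{"tx":0,"ty":4.4,"tz":-1.2,"wx":0,"wy":0,"wz":0,"claw":0},{"tx":0,"ty":4.4,"tz":-0.8,"wx":0,"wy":0,"wz":0,"claw":0},{"tx":0,"ty":4.4,"tz":-0.4,"wx":0,"wy":0,"wz":0,"claw":0},{"tx":0,"ty":4.4,"tz":-0.1,"wx":0,"wy":0,"wz":0,"claw":0},{"tx":0,"ty":4.4,"tz":0,"wx":0,"wy":0,"wz":0,"claw":0},{"tx":0,"ty":4.4,"tz":0,"wx":0,"wy":0,"wz":0,"claw":0}]'
python3 -m handwheel '[{"tx":0,"ty":0,"tz":-3,"wx":0,"wy":0,"wz":0,"claw":0},{"tx":0,"ty":0,"tz":-6,"wx":0,"wy":0,"wz":0,"claw":0},{"tx":0,"ty":0,"tz":-10,"wx":0,"wy":0,"wz":0,"claw":0},{"tx":0,"ty":-4,"tz":-12,"wx":0,"wy":0,"wz":0,"claw":0.5},{"tx":0,"ty":-7,"tz":-12,"wx":0,"wy":0,"wz":0,"claw":0.5},{"tx":0,"ty":-9.2,"tz":-12,"wx":0,"wy":0,"wz":0,"claw":0.5},{"tx":0,"ty":-9.2,"tz":-12,"wx":0,"wy":0,"wz":0,"claw":0.5},{"tx":0,"ty":-9.2,"tz":-12,"wx":0,"wy":0,"wz":0,"claw":0.5}]'; python3 wc.py n2.png
python3 - <<'E'
from h import *
p,d,W=snap('top','n3.png'); Z=W[...,2]
o=sensors.observe(); print(o['position'],o['width'])
p,d,W=snap('wrist'); Z=W[...,2]
k=(Z>.155)&(Z<.17); 
from scipy import ndimage
lab,n=ndimage.label(k)
for i in range(1,n+1):
    if (lab==i).sum()>200: print(mar(W[lab==i]),np.median(Z[lab==i]))
E
```

```text
clock: 23.18
position: [0.5438, 0.3641, 0.1261]
ee_rot: [1.979, 2.438, 0.004]
force: [-7.0, -8.0, 29.9]
width: 0.006
clock: 23.85
position: [0.4526, 0.3444, 0.2428]
ee_rot: [1.978, 2.44, 0.0]
force: [1.3, -0.1, 0.8]
width: 0.318
[0.4158 0.4872] [27.1  9.3] z 0.1248 129
[0.3657 0.3259] [35.1 34.3] z 0.1123 1155
[0.4087 0.3348] [35.  34.6] z 0.1123 1155
[0.5018 0.3533] [35.  34.4] z 0.1123 1149
[0.5452 0.3621] [34.9 34.6] z 0.1123 1153
[0.45450065 0.34437686 0.24243346] 0.4048243614860212
(array([0.45543497, 0.34426941]), array([29.66090012, 25.99131393]), 12.360197067260742) 0.16500276508079018
```

View pics/n2.png

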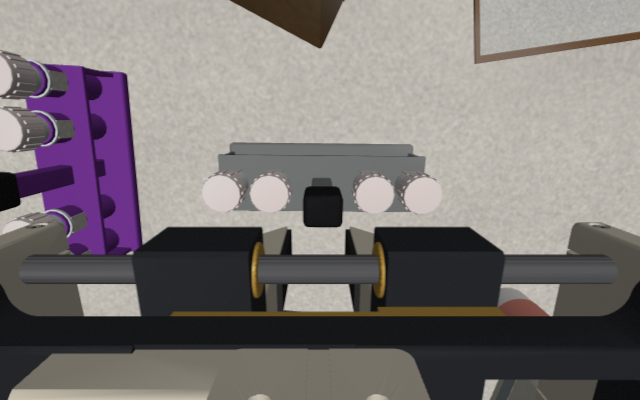

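View pics/n3.png

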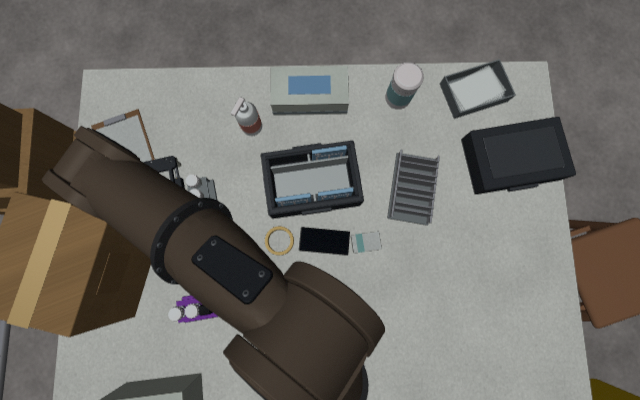

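```bash
python3 -c "
from h import *
rows(.4552,.3442,.143,np.radians(11.6))"
```

```text
tx -0.04 ty 0.04 tz 9.93 | wx -0.00 wy -0.04 wz 0.20 | j7 -0.81 t 24.0
```

```bash
python3 -m handwheel '[{"tx":0,"ty":0.1,"tz":3,"wx":0,"wy":0,"wz":0.2,"claw":0.6},{"tx":0,"ty":0.1,"tz":6,"wx":0,"wy":0,"wz":0.2,"claw":0.6},{"tx":0,"ty":0.1,"tz":8.5,"wx":0,"wy":0,"wz":0.2,"claw":0.6},{"tx":0,"ty":0.1,"tz":9.9,"wx":0,"wy":0,"wz":0.2,"claw":0.6},{"tx":0,"ty":0.1,"tz":9.9,"wx":0,"wy":0,"wz":0.2,"claw":0.6},{"tx":0,"ty":0.1,"tz":9.9,"wx":0,"wy":0,"wz":0.2,"claw":0.1},{"tx":0,"ty":0.1,"tz":9.9,"wx":0,"wy":0,"wz":0.2,"claw":0.1},{"tx":0,"ty":0.1,"tz":9.9,"wx":0,"wy":0,"wz":0.2,"claw":0.1},{"tx":0,"ty":0.1,"tz":9.9,"wx":0,"wy":0,"wz":0.2,"claw":0.1},{"tx":0,"ty":0.1,"tz":9.9,"wx":0,"wy":0,"wz":0.2,"claw":0.1},{"tx":0,"ty":0.1,"tz":9.9,"wx":0,"wy":0,"wz":0.2,"claw":0.1}]' 40
python3 -m handwheel '[{"tx":0,"ty":0,"tz":-0.5,"wx":0,"wy":0,"wz":0,"claw":0.1},{"tx":0,"ty":0,"tz":-1.5,"wx":0,"wy":0,"wz":0,"claw":0.1},{"tx":0,"ty":0,"tz":-3,"wx":0,"wy":0,"wz":0,"claw":0.1},{"tx":0,"ty":0,"tz":-3,"wx":0,"wy":0,"wz":0,"claw":0.1}]'
```

```text
clock: 24.92
position: [0.4556, 0.3456, 0.1448]
ee_rot: [1.985, 2.435, 0.005]
force: [1.6, 0.3, 5.1]
width: 0.321
clock: 25.25
position: [0.4555, 0.346, 0.1764]
ee_rot: [-1.984, -2.436, -0.006]
force: [0.3, 1.3, -4.3]
width: 0.326
```

```bash
python3 -m handwheel '[{"tx":0,"ty":0,"tz":-2,"wx":0,"wy":0,"wz":0,"claw":0.1},{"tx":0,"ty":0,"tz":-4,"wx":0,"wy":0,"wz":0,"claw":0.1},{"tx":0,"ty":0,"tz":-6,"wx":0,"wy":0,"wz":0,"claw":0.1},{"tx":0,"ty":0,"tz":-8,"wx":0,"wy":0,"wz":0,"claw":0.1},{"tx":0,"ty":0,"tz":-10,"wx":0,"wy":0,"wz":0,"claw":0.1},{"tx":0,"ty":0,"tz":-12,"wx":0,"wy":0,"wz":0,"claw":0.1},{"tx":0,"ty":0,"tz":-14,"wx":0,"wy":0,"wz":0,"claw":0.1},{"tx":0,"ty":0,"tz":-15,"wx":0,"wy":0,"wz":0,"claw":0.1},{"tx":0,"ty":0,"tz":-15,"wx":0,"wy":0,"wz":0,"claw":0.1}]'
python3 - <<'E'
from h import *
o=sensors.observe();Rm=R.from_rotvec(o['ee_rot']).as_matrix();print(o['position'],Rm.round(3),o['joints'].round(2))
rows(*BC,.33,BYAW)
p,d,W=snap('wrist','o.png')
T=(W-o['position'])@Rm
k=(T[...,2]>.0)&(T[...,2]<.05)&(abs(T[...,1])<.13)&(abs(T[...,0])<.1)
from scipy import ndimage
lab,n=ndimage.label(k)
for i in range(1,n+1):
    if (lab==i).sum()>200: print(mar(T[lab==i]),np.median(T[lab==i][:,2]))
E
```

```text
clock: 26.0
position: [0.4553, 0.3457, 0.3257]
ee_rot: [1.984, 2.435, 0.007]
force: [0.3, -0.1, -5.0]
width: 0.323
[0.45533198 0.34569821 0.32574481] [[-0.202  0.979  0.003]
 [ 0.979  0.202  0.003]
 [ 0.003  0.003 -1.   ]] [-0.24  0.38 -0.71  1.54  0.25  1.32 -0.77]
tx -34.13 ty 2.80 tz -0.50 | wx 0.19 wy -0.16 wz 4.36 | j7 -0.77 t 26.0
(array([ 0.00638707, -0.09305291]), array([37.26161575, 22.40526199]), 81.42193603515625) 0.032978446782857315
(array([ 0.00724371, -0.00037576]), array([131.34405518,  20.94352531]), -89.83639581501484) 0.032847762630656294
(array([0.00638595, 0.09163845]), array([36.27983475, 21.74263191]), -81.46799182891846) 0.033318756776057924
```

View pics/o.png

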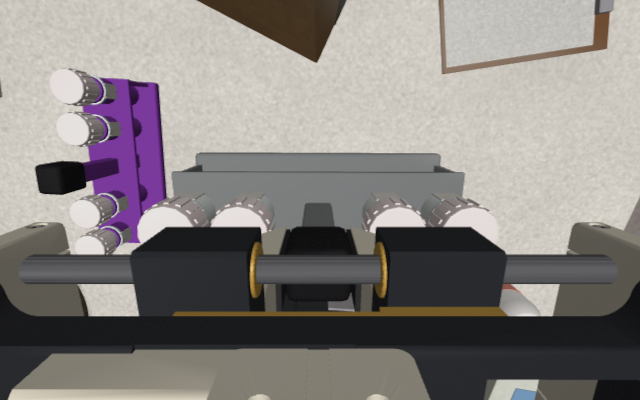

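```bash
python3 -m handwheel '[{"tx":-1.5,"ty":0.1,"tz":-0.2,"wx":0,"wy":0,"wz":0,"claw":0.1},{"tx":-4.5,"ty":0.3,"tz":-0.4,"wx":0,"wy":0,"wz":2,"claw":0.1},{"tx":-7.5,"ty":0.6,"tz":-0.5,"wx":0,"wy":0,"wz":4,"claw":0.1},{"tx":-10.5,"ty":0.9,"tz":-0.5,"wx":0,"wy":0,"wz":8,"claw":0.1},{"tx":-13.5,"ty":1.1,"tz":-0.5,"wx":0,"wy":0,"wz":12,"claw":0.1},{"tx":-16.5,"ty":1.4,"tz":-0.5,"wx":0,"wy":0,"wz":16,"claw":0.1},{"tx":-19.5,"ty":1.6,"tz":-0.5,"wx":0,"wy":0,"wz":20,"claw":0.1},{"tx":-22.5,"ty":1.9,"tz":-0.5,"wx":0,"wy":0,"wz":24,"claw":0.1},{"tx":-25.5,"ty":2.1,"tz":-0.5,"wx":0,"wy":0,"wz":28,"claw":0.1},{"tx":-28.5,"ty":2.4,"tz":-0.5,"wx":0,"wy":0,"wz":32,"claw":0.1},{"tx":-31.5,"ty":2.6,"tz":-0.5,"wx":0,"wy":0,"wz":36,"claw":0.1},{"tx":-33,"ty":2.7,"tz":-0.5,"wx":0,"wy":0,"wz":40,"claw":0.1}]'
python3 - <<'E'
from h import *
rows(*BC,.33,BYAW-np.pi/2)
E
```

```text
clock: 27.05
position: [0.5481, 0.0219, 0.3262]
ee_rot: [2.704, 1.599, -0.005]
force: [-0.7, -0.8, -5.9]
width: 0.324
tx -0.24 ty 0.54 tz -0.38 | wx -0.01 wy 0.19 wz 53.88 | j7 -0.77 t 27.05
```

```bash
python3 -m handwheel '[{"tx":-0.2,"ty":0.2,"tz":-0.2,"wx":0,"wy":0,"wz":4,"claw":0.1},{"tx":-0.2,"ty":0.4,"tz":-0.3,"wx":0,"wy":0,"wz":9,"claw":0.1},{"tx":-0.2,"ty":0.5,"tz":-0.3,"wx":0,"wy":0,"wz":14,"claw":0.1},{"tx":-0.2,"ty":0.5,"tz":-0.3,"wx":0,"wy":0,"wz":19,"claw":0.1},{"tx":-0.2,"ty":0.5,"tz":-0.3,"wx":0,"wy":0,"wz":24,"claw":0.1},{"tx":-0.2,"ty":0.5,"tz":-0.3,"wx":0,"wy":0,"wz":29,"claw":0.1},{"tx":-0.2,"ty":0.5,"tz":-0.3,"wx":0,"wy":0,"wz":34,"claw":0.1},{"tx":-0.2,"ty":0.5,"tz":-0.3,"wx":0,"wy":0,"wz":39,"claw":0.1},{"tx":-0.2,"ty":0.5,"tz":-0.3,"wx":0,"wy":0,"wz":44,"claw":0.1},{"tx":-0.2,"ty":0.5,"tz":-0.3,"wx":0,"wy":0,"wz":48,"claw":0.1},{"tx":-0.2,"ty":0.5,"tz":-0.3,"wx":0,"wy":0,"wz":52,"claw":0.1},{"tx":-0.2,"ty":0.5,"tz":-0.3,"wx":0,"wy":0,"wz":53.8,"claw":0.1}]'
python3 -m handwheel '[{"tx":0,"ty":0,"tz":0,"wx":0,"wy":0,"wz":0,"claw":0.1},{"tx":0,"ty":0,"tz":0,"wx":0,"wy":0,"wz":0,"claw":0.1},{"tx":0,"ty":0,"tz":0,"wx":0,"wy":0,"wz":0,"claw":0.1}]'
python3 - <<'E'
from h import *
rows(*BC,.33,BYAW-np.pi/2)
p,d,W=snap('wrist','q.png'); snap('top','q2.png'); snap('scene','q3.png')
E
```

```text
clock: 28.05
position: [0.5506, 0.0227, 0.3293]
ee_rot: [-3.134, -0.209, 0.005]
force: [-0.6, 0.2, -5.5]
width: 0.325
clock: 28.3
position: [0.5511, 0.0229, 0.3305]
ee_rot: [-3.133, -0.217, 0.002]
force: [-0.5, 0.1, -4.3]
width: 0.325
tx -0.02 ty 0.58 tz 0.05 | wx -0.06 wy 0.07 wz 0.63 | j7 -1.65 t 28.3
```

View pics/q.png

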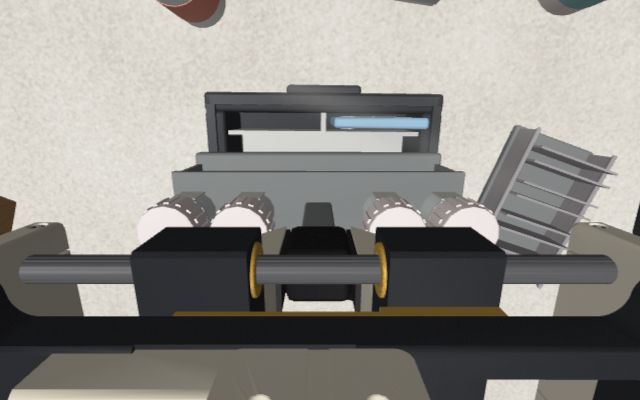

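View pics/q3.png

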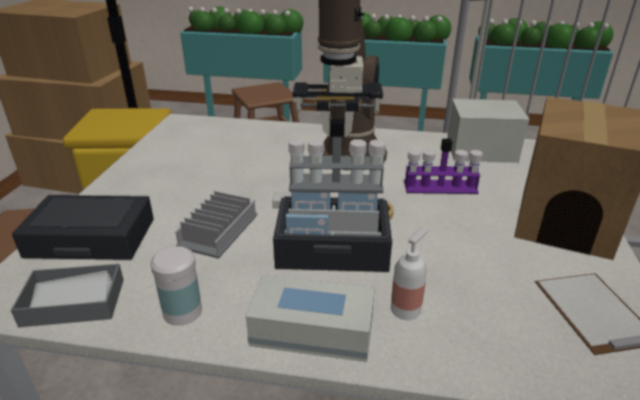

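```bash
python3 - <<'E'
from h import *
o=sensors.observe();Rm=R.from_rotvec(o['ee_rot']).as_matrix()
p,d,W=snap('wrist')
T=(W-o['position'])@Rm
k=(abs(T[...,2]-.1328)<.006)&(abs(T[...,1])<.125)&(T[...,0]>0)&(T[...,0]<.06)
q=T[k]; print(k.sum(),mar(q),np.percentile(q,[1,99],axis=0).round(4),np.median(q[:,2]))
# far edge slope
for y0 in (-.1,-.05,0,.05,.1):
    s=q[abs(q[:,1]-y0)<.006]; print(y0,np.percentile(s[:,0],97).round(4) if len(s) else None)
# box rim via wrist
c,s=np.cos(BYAW),np.sin(BYAW); v=W[...,:2]-BC
X=v[...,0]*c+v[...,1]*s; Y=-v[...,0]*s+v[...,1]*c; Z=W[...,2]
r=(abs(Z-.095)<.004)&(X<.11)&(X>.05)&(abs(Y)<.15)
for y0 in(-.1,-.05,0,.05,.1):
    a=X[r&(abs(Y-y0)<.01)]; print('rim',y0,np.percentile(a,[2,98]).round(4))
a=Y[r&(abs(X-.082)<.004)]; print(np.percentile(a,[1,99]))
E
```

```text
4581 (array([0.02940355, 0.00019616]), array([218.45533752,  16.26805115]), -89.94355080649257) [[ 0.0216 -0.105   0.1308]
 [ 0.0374  0.1056  0.1367]] 0.13267508458619262
-0.1 0.0374
-0.05 0.0374
0 0.0373
0.05 0.0373
0.1 0.0373
rim -0.1 [0.0738 0.0952]
rim -0.05 [0.0744 0.0946]
rim 0 [0.0739 0.0953]
rim 0.05 [0.0735 0.0947]
rim 0.1 [0.0739 0.0941]
[-0.13674468  0.1375768 ]
```

```bash
python3 -c "
from h import *
rows(.5528,.0174,.26,BYAW-np.pi/2)"
python3 -m handwheel '[{"tx":0.1,"ty":0.5,"tz":1,"wx":0,"wy":0,"wz":0.6,"claw":0.1},{"tx":0.1,"ty":0.5,"tz":3,"wx":0,"wy":0,"wz":0.6,"claw":0.1},{"tx":0.1,"ty":0.5,"tz":5,"wx":0,"wy":0,"wz":0.6,"claw":0.1},{"tx":0.1,"ty":0.5,"tz":5,"wx":0,"wy":0,"wz":0.6,"claw":0.1},{"tx":0.1,"ty":0.5,"tz":5,"wx":0,"wy":0,"wz":0.6,"claw":0.1},{"tx":0.1,"ty":0.5,"tz":5,"wx":0,"wy":0,"wz":0.6,"claw":0.1}]'
python3 - <<'E'
from h import *
rows(.5528,.0174,.166,BYAW-np.pi/2)
snap('wrist','r.png')
E
```

```text
tx 0.06 ty 0.58 tz 7.13 | wx -0.06 wy -0.01 wz 0.58 | j7 -1.65 t 28.5
clock: 29.0
position: [0.5537, 0.0182, 0.2822]
ee_rot: [-3.134, -0.198, -0.002]
force: [-0.4, -0.2, -5.0]
width: 0.327
tx -0.11 ty 0.08 tz 11.62 | wx -0.06 wy -0.07 wz -0.06 | j7 -1.67 t 29.0
```

View pics/r.png

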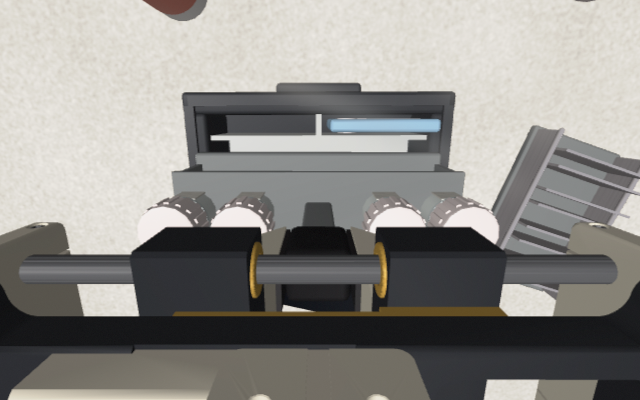

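```bash
python3 -m handwheel '[{"tx":-0.1,"ty":0.1,"tz":1,"wx":0,"wy":0,"wz":0,"claw":0.1},{"tx":-0.1,"ty":0.1,"tz":2.5,"wx":0,"wy":0,"wz":0,"claw":0.1},{"tx":-0.1,"ty":0.1,"tz":3.5,"wx":0,"wy":0,"wz":0,"claw":0.1},{"tx":-0.1,"ty":0.1,"tz":4.5,"wx":0,"wy":0,"wz":0,"claw":0.1},{"tx":-0.1,"ty":0.1,"tz":5.5,"wx":0,"wy":0,"wz":0,"claw":0.1},{"tx":-0.1,"ty":0.1,"tz":6,"wx":0,"wy":0,"wz":0,"claw":0.1},{"tx":-0.1,"ty":0.1,"tz":6,"wx":0,"wy":0,"wz":0,"claw":0.1}]'
python3 -c "
from h import *
rows(.5528,.0174,.166,BYAW-np.pi/2)"
```

```text
clock: 29.63
position: [0.5517, 0.0171, 0.2201]
ee_rot: [-3.134, -0.199, 0.003]
force: [-0.1, -0.2, -5.4]
width: 0.327
tx 0.13 ty -0.01 tz 5.41 | wx -0.07 wy 0.10 wz -0.04 | j7 -1.69 t 29.63
```

```bash
python3 -m handwheel '[{"tx":0.1,"ty":0,"tz":1,"wx":0,"wy":0,"wz":0,"claw":0.1},{"tx":0.1,"ty":0,"tz":2,"wx":0,"wy":0,"wz":0,"claw":0.1},{"tx":0.1,"ty":0,"tz":3,"wx":0,"wy":0,"wz":0,"claw":0.1},{"tx":0.1,"ty":0,"tz":4,"wx":0,"wy":0,"wz":0,"claw":0.1},{"tx":0.1,"ty":0,"tz":4.7,"wx":0,"wy":0,"wz":0,"claw":0.1},{"tx":0.1,"ty":0,"tz":5.2,"wx":0,"wy":0,"wz":0,"claw":0.1},{"tx":0.1,"ty":0,"tz":5.4,"wx":0,"wy":0,"wz":0,"claw":0.1},{"tx":0.1,"ty":0,"tz":5.4,"wx":0,"wy":0,"wz":0,"claw":0.1},{"tx":0.1,"ty":0,"tz":5.4,"wx":0,"wy":0,"wz":0,"claw":0.1}]'
```

```text
clock: 30.38
position: [0.5535, 0.0174, 0.1677]
ee_rot: [-3.134, -0.199, -0.001]
force: [0.2, 0.3, -6.4]
width: 0.326
```

```bash
python3 -m handwheel '[{"tx":0,"ty":0,"tz":0.15,"wx":0,"wy":0,"wz":0,"claw":0.1},{"tx":0,"ty":0,"tz":0.3,"wx":0,"wy":0,"wz":0,"claw":0.1},{"tx":0,"ty":0,"tz":0.3,"wx":0,"wy":0,"wz":0,"claw":0.1},{"tx":0,"ty":0,"tz":0.3,"wx":0,"wy":0,"wz":0,"claw":0.1}]'
```

```text
clock: 30.72
position: [0.5538, 0.0175, 0.1651]
ee_rot: [-3.134, -0.199, -0.003]
force: [-0.1, -0.1, -0.9]
width: 0.325
```

```bash
python3 -m handwheel '[{"tx":0,"ty":0,"tz":0,"wx":0,"wy":0,"wz":0,"claw":0.55},{"tx":0,"ty":0,"tz":0,"wx":0,"wy":0,"wz":0,"claw":0.55},{"tx":0,"ty":0,"tz":0,"wx":0,"wy":0,"wz":0,"claw":0.55},{"tx":0,"ty":0,"tz":0,"wx":0,"wy":0,"wz":0,"claw":0.55},{"tx":0,"ty":0,"tz":-2,"wx":0,"wy":0,"wz":0,"claw":0.55},{"tx":0,"ty":0,"tz":-4,"wx":0,"wy":0,"wz":0,"claw":0.55},{"tx":0,"ty":0,"tz":-7,"wx":0,"wy":0,"wz":0,"claw":0.55},{"tx":0,"ty":0,"tz":-10,"wx":0,"wy":0,"wz":0,"claw":0.55},{"tx":0,"ty":0,"tz":-14,"wx":0,"wy":0,"wz":0,"claw":0.55},{"tx":-4,"ty":0,"tz":-17,"wx":0,"wy":0,"wz":0,"claw":0.55},{"tx":-8,"ty":0,"tz":-18,"wx":0,"wy":0,"wz":0,"claw":0.55},{"tx":-10,"ty":0,"tz":-18,"wx":0,"wy":0,"wz":0,"claw":0.55}]'
python3 - <<'E'
from h import *
from scipy import ndimage
for cam in('wrist','top'):
    p,d,W=snap(cam,f's_{cam}.png'); snap('scene','s_scene.png') if cam=='top' else 0
    c,s=np.cos(BYAW),np.sin(BYAW); v=W[...,:2]-BC
    X=v[...,0]*c+v[...,1]*s; Y=-v[...,0]*s+v[...,1]*c; Z=W[...,2]; B=np.dstack([X,Y,Z])
    ins=(abs(X)<.09)&(abs(Y)<.138)
    for nm,lo,hi in(('handle',.175,.195),('caps',.125,.136),('plates',.1365,.15)):
        lab,n=ndimage.label(ins&(Z>lo)&(Z<hi))
        for i in range(1,n+1):
            k=lab==i
            if k.sum()>60: m=mar(B[k]); print(cam,nm,m[0].round(4),m[1].round(1),round(m[2],1),np.median(Z[k]).round(4))
E
```

```text
clock: 31.72
position: [0.453, 0.0047, 0.3472]
ee_rot: [-3.134, -0.199, -0.007]
force: [0.4, 0.3, -0.1]
width: 0.55
wrist handle [ 0.001 -0.   ] [29.3 25. ] 89.9 0.1849
wrist caps [ 0.057  -0.0584] [97.6  8.1] 85.4 0.1301
wrist caps [0.0016 0.0911] [36.8 36.7] 89.0 0.1319
wrist caps [0.0016 0.0472] [36.6 36. ] 2.0 0.132
wrist caps [ 0.0015 -0.0481] [37.3 36.5] -79.8 0.1322
wrist caps [ 0.0015 -0.0922] [37.4 36.4] 80.9 0.1322
wrist plates [ 0.0622 -0.06  ] [98.4 11.5] 89.8 0.1399
wrist plates [-0.058  0.061] [98.6 11.1] -90.0 0.1398
wrist plates [-0.0591 -0.0588] [98.7 11. ] 90.0 0.1399
```

View pics/s_wrist.png

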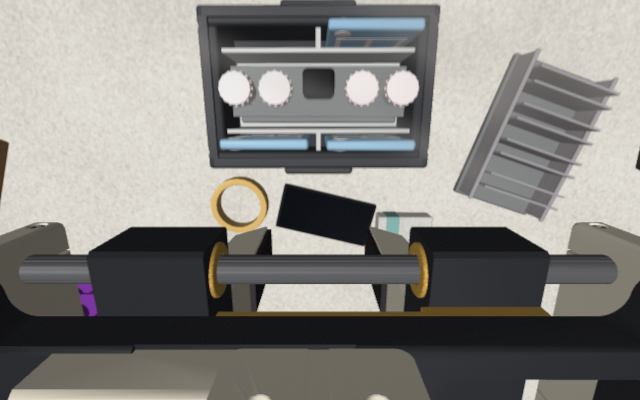

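View pics/s_scene.png

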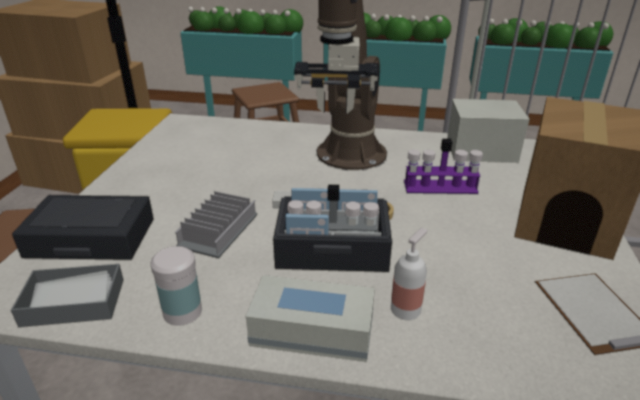

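The wrist view shows the rack in the well (handle at pixel 318, 83, caps along row 87) and three plates in their pockets. All heights match the seated values, and the robot is clear.

```bash
python3 -c "
from cell import arm, sensors
o=sensors.observe(); print(o['clock'],o['dq'].round(3)); print(arm.sign_off())"
```

```text
31.8667 [-0.009  0.058  0.003 -0.038  0.008 -0.014 -0.009]
the job is handed in; nothing more can be done
None
```

The job is handed in at about 32 s on the robot's clock: three cold plates are in the carrier, all four caps are home, and the tube rack is in the middle well.

- **Plates:** only three were present; the fourth rack slot was empty. Each stands in its own pocket with its top at z = 0.140, so it is on the pocket floor, and within about 3 mm of the pocket centre.
- **Tube rack move:** the tube rack was knocked about 4 cm aside during the run. I measured it again before pressing the caps and before lifting it.
- **Caps:** each was pressed to its stop at 22–38 N. In the final wrist view their tops are 112 mm above the rack's underside, which is the fully home height.
- **Tube rack in the well:** it was set down last. It sits within 2 mm of the well centre, with the handle top at 0.185 as expected. All four caps are at the same height, so it is level.

None of the bystander items was touched. The final heights and positions come from the wrist camera. The scene camera's picture looked right, but its heights had read 2–4 mm low earlier, so I did not measure with it. The top camera gave no reading in the final check because the arm was over the carrier. No check failed, and sign-off reported no verdict.

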